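# Free the seized locking pin and test the lever

## Task

The steel locking pin of the lever actuator has seized in its bore: work it loose by twisting it back and forth while pulling, draw it out and lay it in the metal parts tray without dropping it from a height. Then prove that the lever is free: swing it right over to its stop and let it spring back home. Leave the other things where they are.

Things in the scene. Friction and masses are not known exactly. Their poses are not given: they have to be found in the camera images.
- actuator: fixed grey box-shaped lever actuator, 110 (x) x 180 (y) x 50 mm tall on a 118x188 mm foot plate. Origin at the centre of its underside, z up. The bore of the pin stands upright at x=0, y=-50 mm, the lever's shaft at x=0, y=+30 mm. It may stand left or right of the tray, turned up to 26 degrees
- bore_mouth (a point): centre of the 14 mm bore's mouth, 50 mm above the desk; bore upright, 40 mm deep. SEIZED: a straight pull moves the pin 1 to 2 mm only. Turn it about 30 degrees to one side of its start angle, then as far to the other (any order; 25 is just enough, 55 the dead stop; 0.15 to 0.3 N m), and back near the start angle it rises to 12 or 13 mm and binds again: see pin_tab
- locking_pin: loose steel pin, 88 mm long, 90 g, in the bore, foot on its bottom. Origin at its foot, z along it to its head. Pointed foot (it cannot stand by itself), shank 12 mm diameter to z=52, collar 22 mm to z=58, then a flat thumb tab to z=88: 10 mm thick along the pin's x, 30 mm wide along its y; grip across the 10 mm. At the start its axes are within 3 degrees of the actuator's
- pin_tip (a point): point on the pin's axis at its foot (1 mm above the foot)
- pin_tab (a point): centre of the pin's thumb tab, 73 mm from its foot, 83 mm above the desk at the start. Raised 12 or 13 mm, the pin binds again and needs the same turning each way once more; then, back near its start angle, it draws freely straight up. A pull of up to 10 N while turning does no harm. Its foot is clear of the lever's fork once raised 50 mm
- lever (a joint): angle of the lever, rad: 0 = home (its spring holds it there), 0.9 = at its stop; grows clockwise seen from above. The spring needs about 2.5 N at the post at first and about 6 N at the stop. While the pin is in, the lever's fork is caught on it and the lever gives only about 0.05 rad
- lever_axis (a point): point on the lever's upright shaft axis at the actuator's top face (50 mm above the desk)
- lever_post (a point): centre of the top of the upright black post at the lever's end, to push it by: 16 mm diameter, 59 to 93 mm above the desk, 65 mm from the shaft axis. At home it lies towards the actuator's +y from the axis and first moves towards the actuator's +x. The flat arm under it is 18 mm wide, its top 59 mm above the desk; the hub's top is at 69 mm
- tray: fixed open aluminium parts tray, 190 (x) x 190 (y) x 27 mm tall, walls 3 mm, floor 6 mm thick; origin at the centre of its underside. A pin let go with its foot near the middle of the floor topples over and comes to lie wholly inside
- oil_bottle: bystander, to be left alone: slender yellow needle-nosed plastic bottle, 32x36x98 mm, standing behind the actuator
- screw_tin: bystander, to be left alone: round flat tin with a lid, 64 mm diameter, 24 mm tall, behind the tray
- tape_roll: bystander, to be left alone: roll of tape lying flat, 92 mm diameter, 46 mm tall, to the left
- solder_spool: bystander, to be left alone: spool of solder, about 69x59x33 mm, to the right

How it is judged:
By the outcome, as a careful person would: the job done as asked, in the order asked, and still so for the second after the job is handed in, with the robot touching nothing.
It also fails if it takes over 69 s, if anything falls off the work surface, if the arm or the gripper's body presses on something with over 40 N, if the wrist force passes 120 N, or if a joint passes its speed limit or range.

## Robot

A 7-joint arm with a two-finger parallel gripper is mounted at the origin on a cart in front of the work surface, level with it; the furniture and walls round the work are solid. World frame = base frame: x ahead of the robot, y to its left, z up, the work surface at z = 0. Lengths are in m, angles in rad, forces in N, time in s.
With the tool pointing down it reaches from about 0.425 to 1.025 m from the base axis. Payload 3.6 kg.
Tool frame: the origin (TCP) lies midway between the tips of the shut fingers; the grasp point (between the pads) lies 19 mm behind it; z points along the fingers, y is the direction in which the jaws open and shut (so a half turn about z gives the same grasp; the last joint's range is limited). The gripper opens to 85 mm and grips with 20 to 120 N. Pads are 22 mm wide; open, the fingers measure 114 mm over their backs; the gripper's body (76 mm by 85 mm) begins 54 mm behind the grasp point. The pads swing forward as they close: fully open they stand 13 mm farther back than shut.
Start: joints at [-1.401, 0.591, 0.048, 1.609, -0.033, 0.943, -0.034], TCP at [0.189, 0.7, 0.231] pointing down, gripper open.
Joint ranges: [-2.69, 2.69], [-0.47, 2.24], [-1.27, 1.36], [0.19, 2.51], [-1.53, 4.68], [0.08, 2.07], [-3.09, 3.09]. Speed limits (rad/s): [2.57, 2.57, 3.14, 3.14, 3.14, 3.14, 3.14].

## Interface

Orientations are given as a unit quaternion [w, x, y, z].
In Python, from cell import status, read_camera, workorder gives the robot as it stands.
- The arm moves only by the tool servo_tool, never from a script. Its argument "commands" is a list of rows, each an object of numbers: "tx", "ty", "tz": the shift along the tool's x, y, z in cm; "ax", "ay", "az": the turn, a rotation vector about the tool's x, y, z in rad; "grip": the opening, from -1 (shut) to 1 (fully open). In form: [{"tx": .., "ty": .., "tz": .., "ax": .., "ay": .., "az": .., "grip": ..}, ...]. A call has 1 to 20 rows; each row is the pose to reach, as a shift and turn from the pose measured when the call began, along the tool's axes at that moment; what a row does not reach only later rows make up. A row lasts 1/12 s, in which the tool goes at most 41.7 mm and 7.16 degrees, less where a joint would pass 70% of its speed; a pose out of reach is approached as far as the arm can. A call with a gripper value outside its range is refused whole. The fingers move at their own pace and stop on an object; "force" is the grip in N (left out, the last holds). Time passes only in rows, so rows that repeat a pose let the fingers close. It gives the time, the measured TCP pose, the force and the opening at its end, in the units of the state.
- status.get_state(): the state, without advancing time (a new reading comes with each control period).
- read_camera(name): name is "scene" or "top"; returns a dict with "color" (420x560x3 uint8, red, green, blue), "depth" (420x560 float32, m along the optical axis (not along the pixel's ray), 0 where there is no reading), "fx", "fy", "cx", "cy" (pixels), "origin" and "rotation" of the camera in the world. Camera axes: x right, y down, z forward; pixel columns grow to the right and rows downward; lengths in m; the calibration is good to about 2 mm. A picture is of the moment at which its call begins.
- workorder.finish_job(): hands the job in, once; it reports no verdict.
The state is a dict: "time_s": time; "qpos": joint angles; "qd": joint speeds; "joint_efforts": joint torques, N m; "tcp_pos": TCP position; "tool_rot": TCP orientation; "wrist_force": force on the tool from outside, world axes, zero at the start; "ft_torque": the same for the moment, N m; "width": finger opening in m.
Only numpy, scipy, OpenCV 4.12 (cv2) and the standard library are available. Lean on these libraries where they do the work, as an engineer would, in place of code of your own. Each camera call takes 0.05 s, during which the arm holds its last target.

## Working session

There is one attempt and no reset: what is moved stays moved. The work goes in short steps, Python scripts to look and compute and a tool call to move; the robot and the scene stay as the last step left them, time stands still between calls to the robot, and variables do not carry over. Pictures are saved under pics/ and viewed, and the job is handed in when it is done.

Besides the shell and the picture viewer there is one more tool, called after "Emit:" by a JSON object that holds its "api" and its "payload". servo_tool: Moves the arm, as the interface text tells. Its arguments: {"type":"object","properties":{"commands":{"type":"array"},"force":{"type":"number"}},"required":["commands"]}

```bash
mkdir -p pics; ls
cat > h.py <<'E'
import numpy as np, cv2
from cell import status, read_camera, workorder
def save(c,name):
    cv2.imwrite('pics/'+name,cv2.cvtColor(c['color'],cv2.COLOR_RGB2BGR))
def load(n):
    d=np.load(n+'.npz'); return {k:d[k] for k in d}
def snap(n,name):
    c=read_camera(n); save(c,name+'.png'); np.savez(name+'.npz',**{k:np.asarray(v) for k,v in c.items()}); return c
def ray(c,u,v):
    d=np.array([(u-c['cx'])/c['fx'],(v-c['cy'])/c['fy'],1.]); return np.asarray(c['origin']),np.asarray(c['rotation'])@d
def onplane(c,u,v,z):
    o,d=ray(c,u,v); return o+d*(z-o[2])/d[2]
def pts(c):
    v,u=np.mgrid[0:420,0:560]; D=c['depth']
    p=np.stack([(u-c['cx'])/c['fx']*D,(v-c['cy'])/c['fy']*D,D],-1)
    return p@np.asarray(c['rotation']).T+np.asarray(c['origin'])
E
python3 - <<'E'
from h import *
for n in('scene','top'):
    c=snap(n,n+'0'); print(n,c['fx'],c['cx'],c['cy'],c['origin'],np.round(c['rotation'],3).tolist())
s=status.get_state(); print(s)
E
```

```text
pics
scene 458.730223911266 275.266092638792 208.417640431338 [-0.26616681 -0.44408347  1.01652852] [-0.324, 0.785, -0.492, 0.191]
top 390.83553340029215 285.3098938697978 214.7276392686112 [ 0.45791197 -0.00454577  1.43355313] [0.01, -0.702, 0.712, -0.021]
{'time_s': 0.1, 'qpos': array([-1.40049464,  0.5920096 ,  0.0483021 ,  1.60973726, -0.0333249 ,
        0.94269947, -0.03369078]), 'qd': array([-0.00162709, -0.00303903,  0.00127922, -0.00284964,  0.0001227 ,
        0.00078693, -0.00050927]), 'joint_efforts': array([ 4.05079481e-03, -5.49995649e+01,  1.55354127e+00, -1.98823714e+01,
        9.83677193e-03,  3.81171631e-03,  6.55251959e-07]), 'tcp_pos': array([0.18882976, 0.69918088, 0.23025181]), 'tool_rot': array([-8.84773549e-05,  1.31481204e-01,  9.91318134e-01, -1.02048865e-03]), 'wrist_force': array([-0.0228074 ,  0.35803337, -0.37409716]), 'ft_torque': array([ 0.00577008, -0.01666637, -0.0150191 ]), 'width': 0.08571685027936875}
```

View pics.

```bash
cat >> h.py <<'E'
from scipy.spatial.transform import Rotation as R
def _fix(c):
    q=np.asarray(c['rotation'])
    if q.size==4: c['rotation']=R.from_quat([q[1],q[2],q[3],q[0]]).as_matrix()
    return c
_l=load; load=lambda n:_fix(_l(n))
_s=snap; snap=lambda n,m:_fix(_s(n,m))
E
python3 -c "
from h import *
for n in('scene0','top0'):
    c=load(n); print(c['rotation'].round(3)); print(onplane(c,280,210,0))
"
```

```text
[[ 0.443 -0.649  0.619]
 [-0.896 -0.305  0.321]
 [-0.019 -0.697 -0.717]]
[ 0.61141169 -0.00488502  0.        ]
[[-0.014 -0.999  0.045]
 [-1.     0.013 -0.016]
 [ 0.015 -0.045 -0.999]]
[ 0.53993572 -0.00807864  0.        ]
```

View pics/scene0.png

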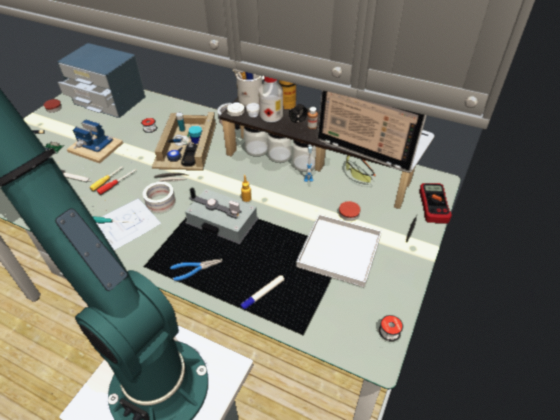

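View pics/top0.png

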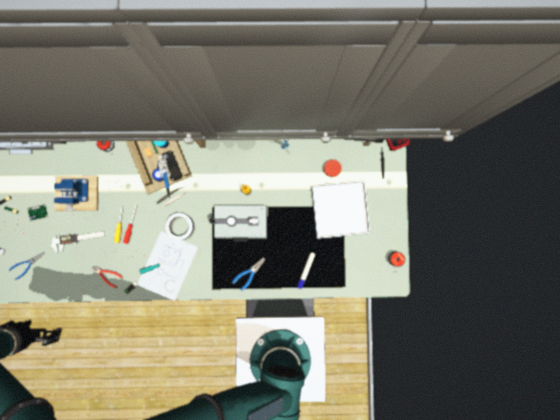

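Run:
```python
from h import *
c=load('top0'); im=cv2.cvtColor(c['color'],cv2.COLOR_RGB2BGR)
cv2.imwrite('pics/topz.png',cv2.resize(im[165:265,150:280],None,fx=6,fy=6,interpolation=cv2.INTER_CUBIC))
c=load('scene0'); im=cv2.cvtColor(c['color'],cv2.COLOR_RGB2BGR)
cv2.imwrite('pics/scenez.png',cv2.resize(im[165:265,150:280],None,fx=6,fy=6,interpolation=cv2.INTER_CUBIC))
```

```text
(no output)
```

View pics/topz.png

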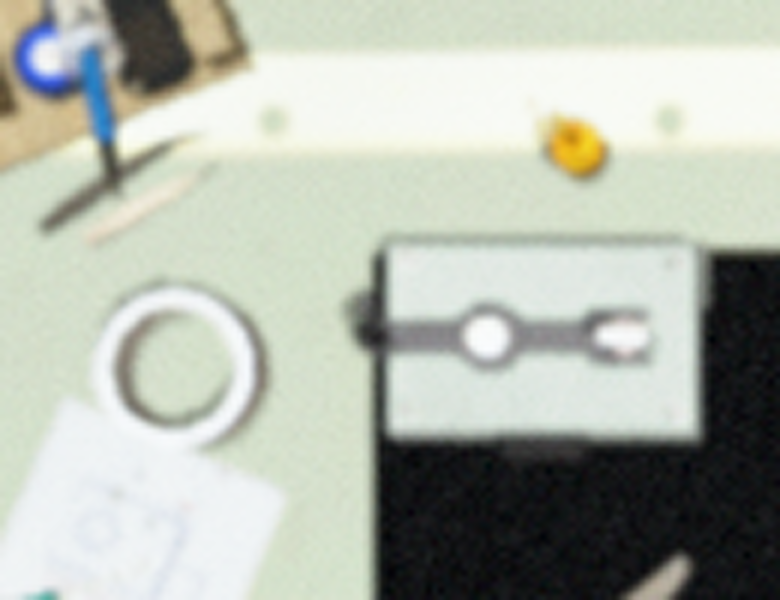

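View pics/scenez.png

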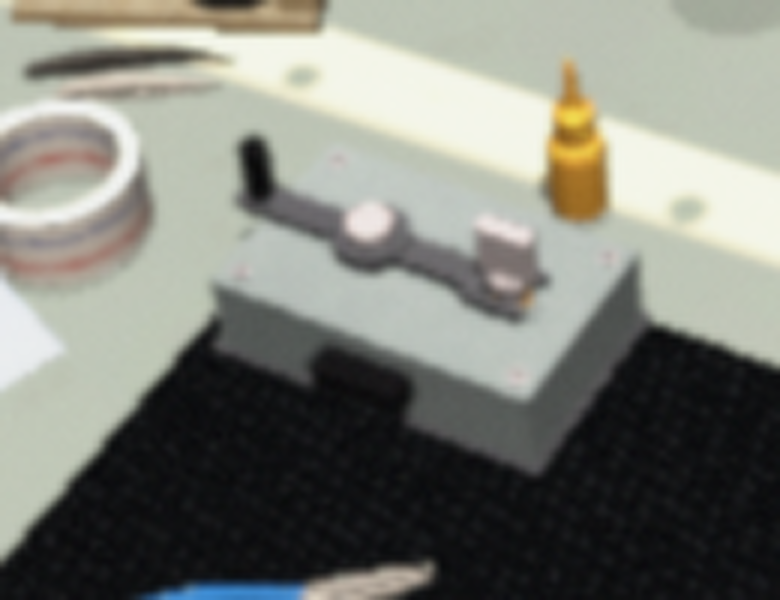

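Run:
```python
from h import *
for n in('top0','scene0'):
    c=load(n); P=pts(c); near=(P[...,0]>.38)&(P[...,0]<.68)&(P[...,1]>.0)&(P[...,1]<.33)
    m=(near&(P[...,2]>.042)&(P[...,2]<.100)&(c['depth']>0))
    nl,lab,st,_=cv2.connectedComponentsWithStats((near&(P[...,2]>.042)&(P[...,2]<.057)).astype('u1'))
    k=1+np.argmax(st[1:,4]); L=lab==k
    # rectangle on plane z=.05
    vu=np.argwhere(L); q=np.array([onplane(c,u,v,.05)[:2] for v,u in vu])
    r=cv2.minAreaRect((q*1000).astype('f4')); print(n,st[k],r, np.median(P[L][:,2]))
    t=near&(P[...,2]>.060)&(P[...,2]<.105)
    for v,u in np.argwhere(t)[::1]:
        pass
    nl,lab,st,ce=cv2.connectedComponentsWithStats(t.astype('u1'))
    for k in range(1,nl):
        Q=P[lab==k]; print(st[k],ce[k].round(1),Q.mean(0).round(4),Q.min(0).round(3),Q.max(0).round(3))
    T=(P[...,0]>.4)&(P[...,0]<.75)&(P[...,1]<-.02)&(P[...,1]>-.4)&(P[...,2]>.018)&(P[...,2]<.04)
    nl,lab,st,ce=cv2.connectedComponentsWithStats(T.astype('u1'))
    for k in range(1,nl):
        if st[k,4]>20:
            vu=np.argwhere(lab==k); q=np.array([onplane(c,u,v,.027)[:2] for v,u in vu]); print('tray',st[k],cv2.minAreaRect((q*1000).astype('f4')))
```

```text
top0 [ 214  206   52   32 1288] ((498.29266357421875, 135.63790893554688), (180.13438415527344, 109.62761688232422), 89.27169799804688) 0.05032377841340763
[187 171   2   2   2] [187.5 171.5] [0.6763 0.3157 0.0615] [0.674 0.314 0.061] [0.678 0.317 0.062]
[184 172   1   1   1] [184. 172.] [0.6746 0.328  0.0615] [0.675 0.328 0.061] [0.675 0.328 0.061]
[242 183   7   9  36] [245.1 187.6] [0.6156 0.1129 0.0732] [0.604 0.103 0.06 ] [0.63  0.122 0.098]
[222 215  18  11  84] [230.5 220.7] [0.5011 0.1654 0.0651] [0.486 0.136 0.06 ] [0.521 0.196 0.075]
[246 216  13  10  61] [252.4 220. ] [0.502  0.0882 0.0786] [0.485 0.069 0.06 ] [0.517 0.112 0.103]
[209 218   7   6  26] [211.7 220.4] [0.5022 0.2276 0.0852] [0.494 0.22  0.061] [0.512 0.238 0.097]
[216 218   1   1   1] [216. 218.] [0.5113 0.2168 0.0604] [0.511 0.217 0.06 ] [0.511 0.217 0.06 ]
[217 218   5   6  10] [218.8 220.4] [0.5027 0.2068 0.062 ] [0.494 0.199 0.061] [0.511 0.213 0.064]
[239 218   6   6  13] [242.1 220. ] [0.503  0.1255 0.0617] [0.492 0.119 0.06 ] [0.51  0.136 0.065]
[239 220   1   2   2] [239.  220.5] [0.5014 0.1363 0.0615
[... 1440 characters left out ...]
 0.1844 0.0601] [0.495 0.184 0.06 ] [0.495 0.184 0.06 ]
[222 207   2   4   4] [222.8 208.5] [0.4935 0.1227 0.0605] [0.488 0.118 0.06 ] [0.499 0.126 0.061]
[213 208   1   1   1] [213. 208.] [0.4834 0.1498 0.0601] [0.483 0.15  0.06 ] [0.483 0.15  0.06 ]
[228 210   1   1   1] [228. 210.] [0.4948 0.1057 0.0605] [0.495 0.106 0.061] [0.495 0.106 0.061]
[231 215   1   1   1] [231. 215.] [0.48   0.0869 0.062 ] [0.48  0.087 0.062] [0.48  0.087 0.062]
tray [339 201  22  17 271] ((681.55322265625, -202.6507110595703), (62.75933837890625, 65.31275177001953), 88.75342559814453)
tray [297 214  85  70 463] ((533.1588745117188, -228.35824584960938), (195.9314727783203, 189.7344512939453), 4.575908184051514)
```

Run:
```python
from h import *
def tri(a,b):
    (o1,d1),(o2,d2)=a,b; d1=d1/np.linalg.norm(d1); d2=d2/np.linalg.norm(d2)
    A=np.stack([d1,-d2],1); s=np.linalg.lstsq(A,o2-o1,rcond=None)[0]; p,q=o1+s[0]*d1,o2+s[1]*d2
    return (p+q)/2,np.linalg.norm(p-q)
ct,cs=load('top0'),load('scene0')
im=cv2.cvtColor(ct['color'],cv2.COLOR_RGB2BGR); g=im[212:230,205:262].astype(int)
hs=cv2.cvtColor(ct['color'],cv2.COLOR_RGB2HSV)
P=pts(ct)
for n,c,(r0,r1,c0,c1) in(('t',ct,(214,226,244,262)),('s',cs,(197,216,226,243))):
    P=pts(c); m=np.zeros((420,560),bool); m[r0:r1,c0:c1]=True
    mm=m&(P[...,2]>.09); print(n,np.argwhere(mm).mean(0),mm.sum(), P[mm].mean(0).round(4))
    v,u=np.argwhere(mm).mean(0); print(onplane(c,u,v,.098))
print(tri(ray(ct,253.2,220.7),ray(cs,234.0,202.5)))
print(ct['color'][214:227,246:262].sum(2))
print(cs['color'][198:218,226:243].sum(2))
# top white mask of top view hub vs. tab
```

```text
t [220.03846154 253.15384615] 26 [0.5012 0.0843 0.0976]
[0.50117938 0.0842682  0.098     ]
s [203.45  233.825] 40 [0.4771 0.0701 0.119 ]
[0.49433729 0.08225093 0.098     ]
(array([0.49890007, 0.08429944, 0.09680083]), np.float64(0.00020398191473067534))
[[686 686 690 681 685 685 684 683 674 674 679 681 675 677 683 673]
 [683 680 659 657 655 649 654 651 643 642 648 656 667 684 676 677]
 [671 630 561 538 530 536 545 542 546 550 559 591 638 675 681 681]
 [617 528 427 387 381 409 458 494 509 483 495 535 615 663 676 682]
 [493 403 344 353 397 459 527 579 572 564 544 572 635 667 680 681]
 [408 352 333 461 589 637 674 689 686 686 674 659 648 669 679 678]
 [407 370 404 571 710 731 735 737 732 736 725 699 629 654 676 681]
 [410 420 453 591 704 733 741 739 740 738 733 693 620 618 665 683]
 [423 425 434 514 590 632 674 698 715 705 687 624 581 626 661 687]
 [496 470 434 428 437 445 531 620 647 592 531 527 564 626 666 677]
 [606 566 487 435 409 403 448 504 539 497 463 490 568 640 676 678]
 [674 635 573 533 499 486 474 524 530 528 527 529 584 647 678 677]
 [676 666 646 627 618 610 604 619 626 622 
[... 746 characters left out ...]
344 322 339 345 344 341 342 343 343 341 352 432 543 574 570]
 [324 322 300 268 308 343 356 363 351 343 343 342 348 408 514 558 569]
 [326 323 309 271 296 377 439 441 404 373 355 345 348 348 417 496 558]
 [304 323 331 316 305 405 520 554 513 467 422 355 326 304 309 411 535]
 [254 296 333 313 274 326 458 534 533 514 468 352 301 295 329 431 541]
 [295 291 308 301 262 253 316 365 395 402 370 317 338 407 475 515 560]
 [377 283 271 288 282 281 266 266 299 310 301 319 406 495 551 566 569]
 [479 352 284 246 252 274 282 283 303 322 345 382 461 518 556 573 576]
 [546 489 432 353 284 237 236 271 296 318 350 397 478 518 545 566 574]
 [563 557 543 504 437 351 310 292 273 253 304 387 477 524 553 568 570]]
```

```bash
cat >> h.py <<'E'
def q2m(q): return R.from_quat([q[1],q[2],q[3],q[0]]).as_matrix()
def go(p,yaw,s=None):
    """target TCP p, tool pointing down with tool y at azimuth yaw(deg)"""
    s=s or status.get_state(); M=q2m(s['tool_rot'])
    a=np.radians(yaw); y=np.array([np.cos(a),np.sin(a),0]); z=np.array([0,0,-1.]); T=np.stack([np.cross(y,z),y,z],1)
    t=M.T@(np.array(p)-s['tcp_pos'])*100; r=R.from_matrix(M.T@T).as_rotvec()
    print('t cm',t.round(2),'r',r.round(3),'F',s['wrist_force'].round(1),'T',s['ft_torque'].round(2),'pos',s['tcp_pos'].round(4),'yaw',round(np.degrees(np.arctan2(M[1,1],M[0,1])),1),'q',s['qpos'].round(2),'w',round(s['width'],4),'t',round(s['time_s'],2))
E
python3 -c "
from h import *
go([.499,.085,.2],-1)"
```

```text
t cm [-45.95 -51.2    3.13] r [-2.000e-03  1.000e-03  1.325e+00] F [-0.   0.4 -0.4] T [ 0.01 -0.02 -0.02] pos [0.1888 0.6992 0.2303] yaw 74.9 q [-1.4   0.59  0.05  1.61 -0.03  0.94 -0.03] w 0.0857 t 0.1
```

Emit:
{"api": "servo_tool", "payload": {"commands": [{"tx": -46,"ty": -51.2,"tz": 3.1,"az": 1.325,"grip": 1},{"tx": -46,"ty": -51.2,"tz": 3.1,"az": 1.325,"grip": 1},{"tx": -46,"ty": -51.2,"tz": 3.1,"az": 1.325,"grip": 1},{"tx": -46,"ty": -51.2,"tz": 3.1,"az": 1.325,"grip": 1},{"tx": -46,"ty": -51.2,"tz": 3.1,"az": 1.325,"grip": 1},{"tx": -46,"ty": -51.2,"tz": 3.1,"az": 1.325,"grip": 1},{"tx": -46,"ty": -51.2,"tz": 3.1,"az": 1.325,"grip": 1},{"tx": -46,"ty": -51.2,"tz": 3.1,"az": 1.325,"grip": 1},{"tx": -46,"ty": -51.2,"tz": 3.1,"az": 1.325,"grip": 1},{"tx": -46,"ty": -51.2,"tz": 3.1,"az": 1.325,"grip": 1},{"tx": -46,"ty": -51.2,"tz": 3.1,"az": 1.325,"grip": 1},{"tx": -46,"ty": -51.2,"tz": 3.1,"az": 1.325,"grip": 1},{"tx": -46,"ty": -51.2,"tz": 3.1,"az": 1.325,"grip": 1},{"tx": -46,"ty": -51.2,"tz": 3.1,"az": 1.325,"grip": 1},{"tx": -46,"ty": -51.2,"tz": 3.1,"az": 1.325,"grip": 1},{"tx": -46,"ty": -51.2,"tz": 3.1,"az": 1.325,"grip": 1},{"tx": -46,"ty": -51.2,"tz": 3.1,"az": 1.325,"grip": 1},{"tx": -46,"ty": -51.2,"tz": 3.1,"az": 1.325,"grip": 1},{"tx": -46,"ty": -51.2,"tz": 3.1,"az": 1.325,"grip": 1},{"tx": -46,"ty": -51.2,"tz": 3.1,"az": 1.325,"grip": 1}]}}

```text
validation failed for argument at $.co...
```

```bash
python3 -c "
from h import *
go([.499,.085,.12],-1)
c=snap('scene','scene1');c=snap('top','top1')
im=cv2.imread('pics/scene1.png'); cv2.imwrite('pics/scene1z.png',cv2.resize(im[125:265,140:300],None,fx=4,fy=4,interpolation=cv2.INTER_CUBIC))"
```

```text
t cm [-45.95 -51.19  11.13] r [-2.000e-03  1.000e-03  1.325e+00] F [-0.   0.4 -0.4] T [ 0.01 -0.02 -0.02] pos [0.1888 0.6992 0.2303] yaw 74.9 q [-1.4   0.59  0.05  1.61 -0.03  0.94 -0.03] w 0.0857 t 0.1
```

View pics/scene1z.png

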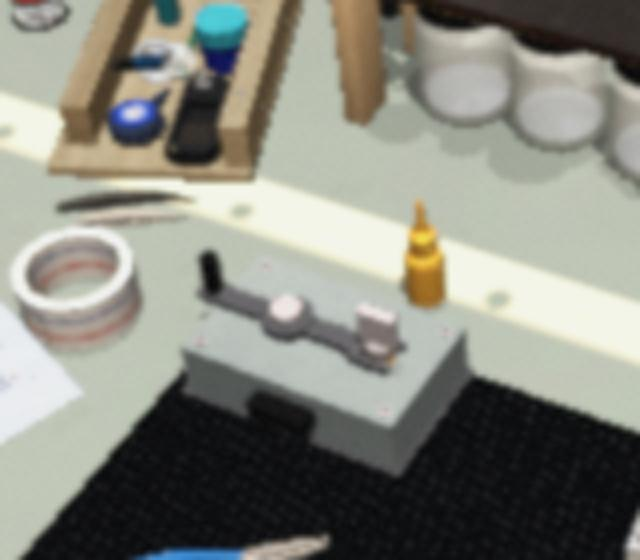

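View pics/top1.png

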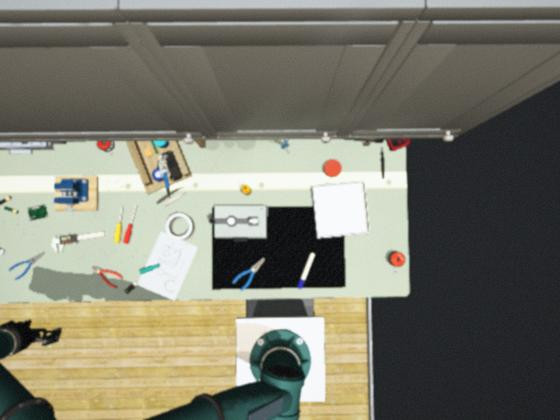

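Emit:
{"api": "servo_tool", "payload": {"commands": [{"tx": -4,"ty": -4,"tz": 0,"ax": 0,"ay": 0,"az": 0.1,"grip": 1},{"tx": -8,"ty": -8,"tz": 0,"ax": 0,"ay": 0,"az": 0.2,"grip": 1}]}}

```text
time_s: 0.37
tcp_pos: [0.2277, 0.629, 0.23]
tool_rot: [-0.001, 0.229, 0.973, -0.0]
wrist_force: [0.5, -0.6, -0.1]
width: 0.0855
```

```bash
python3 -c "
from h import *
go([.499,.085,.2],-1)"
```

```text
t cm [-48.56 -36.57   2.95] r [-2.000e-03 -1.000e-03  1.126e+00] F [ 0.5 -0.6 -0.1] T [-0.   -0.14 -0.06] pos [0.2277 0.629  0.23  ] yaw 63.5 q [-1.36  0.52  0.1   1.75 -0.07  0.88 -0.12] w 0.0855 t 0.37
```

Emit:
{"api": "servo_tool", "payload": {"commands": [{"tx": -3,"ty": -2.3,"tz": 0.2,"ax": 0,"ay": 0,"az": 0.07,"grip": 1},{"tx": -6,"ty": -4.5,"tz": 0.4,"ax": 0,"ay": 0,"az": 0.14,"grip": 1},{"tx": -9,"ty": -6.8,"tz": 0.5,"ax": 0,"ay": 0,"az": 0.21,"grip": 1},{"tx": -12,"ty": -9,"tz": 0.7,"ax": 0,"ay": 0,"az": 0.28,"grip": 1},{"tx": -15,"ty": -11.3,"tz": 0.9,"ax": 0,"ay": 0,"az": 0.35,"grip": 1},{"tx": -18,"ty": -13.5,"tz": 1.1,"ax": 0,"ay": 0,"az": 0.42,"grip": 1},{"tx": -21,"ty": -15.8,"tz": 1.3,"ax": 0,"ay": 0,"az": 0.49,"grip": 1},{"tx": -24,"ty": -18,"tz": 1.5,"ax": 0,"ay": 0,"az": 0.56,"grip": 1},{"tx": -27,"ty": -20.3,"tz": 1.7,"ax": 0,"ay": 0,"az": 0.63,"grip": 1},{"tx": -30,"ty": -22.6,"tz": 1.9,"ax": 0,"ay": 0,"az": 0.7,"grip": 1},{"tx": -33,"ty": -24.8,"tz": 2,"ax": 0,"ay": 0,"az": 0.77,"grip": 1},{"tx": -36,"ty": -27.1,"tz": 2.2,"ax": 0,"ay": 0,"az": 0.84,"grip": 1},{"tx": -39,"ty": -29.3,"tz": 2.4,"ax": 0,"ay": 0,"az": 0.91,"grip": 1},{"tx": -42,"ty": -31.6,"tz": 2.6,"ax": 0,"ay": 0,"az": 0.98,"grip": 1},{"tx": -45,"ty": -33.9,"tz": 2.8,"ax": 0,"ay": 0,"az": 1.05,"grip": 1},{"tx": -48,"ty": -36.1,"tz": 2.9,"ax": 0,"ay": 0,"az": 1.12,"grip": 1},{"tx": -48.6,"ty": -36.6,"tz": 2.95,"ax": 0,"ay": 0,"az": 1.126,"grip": 1},{"tx": -48.6,"ty": -36.6,"tz": 2.95,"ax": 0,"ay": 0,"az": 1.126,"grip": 1}]}}

```text
time_s: 1.87
tcp_pos: [0.5005, 0.081, 0.2002]
tool_rot: [0.0, 0.716, 0.699, -0.001]
wrist_force: [0.2, 0.1, 0.0]
width: 0.0854
```

```bash
python3 -c "
from h import *
go([.499,.085,.12],-1)
c=snap('scene','scene1');c=snap('top','top1')
im=cv2.imread('pics/scene1.png'); cv2.imwrite('pics/scene1z.png',cv2.resize(im[125:265,140:300],None,fx=4,fy=4,interpolation=cv2.INTER_CUBIC))"
```

```text
t cm [ 0.41 -0.16  8.02] r [-0.001  0.002 -0.007] F [0.2 0.1 0. ] T [0.01 0.09 0.01] pos [0.5005 0.081  0.2002] yaw -1.4 q [-0.6   0.39  0.45  2.14 -0.27  0.67  0.02] w 0.0854 t 1.87
```

View pics/scene1z.png

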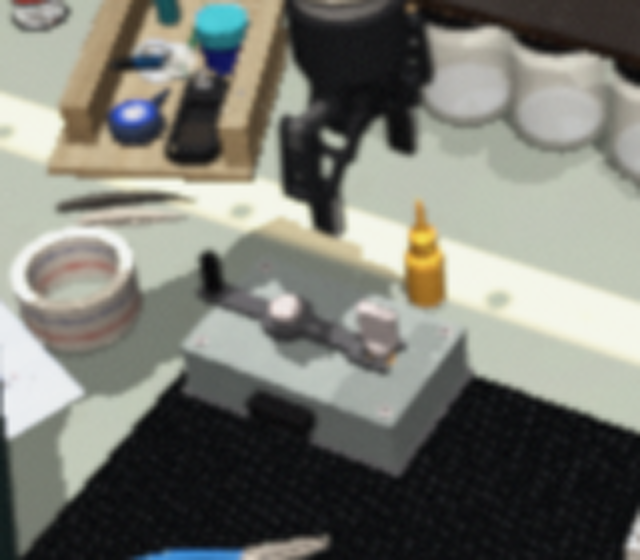

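Emit:
{"api": "servo_tool", "payload": {"commands": [{"tx": 0.4,"ty": -0.15,"tz": 3,"ax": 0,"ay": 0,"az": -0.007,"grip": 1},{"tx": 0.4,"ty": -0.15,"tz": 6,"ax": 0,"ay": 0,"az": -0.007,"grip": 0.2},{"tx": 0.4,"ty": -0.15,"tz": 8,"ax": 0,"ay": 0,"az": -0.007,"grip": 0},{"tx": 0.4,"ty": -0.15,"tz": 8,"ax": 0,"ay": 0,"az": -0.007,"grip": 0},{"tx": 0.4,"ty": -0.15,"tz": 8,"ax": 0,"ay": 0,"az": -0.007,"grip": 0}]}}

```text
time_s: 2.38
tcp_pos: [0.4957, 0.0912, 0.1192]
tool_rot: [-0.002, 0.709, 0.705, -0.002]
wrist_force: [-0.3, -0.8, 0.3]
width: 0.0427
```

```bash
python3 -c "
from h import *
go([.499,.085,.072],-1)
c=snap('scene','scene2');c=snap('top','top2')
im=cv2.imread('pics/scene2.png'); cv2.imwrite('pics/scene2z.png',cv2.resize(im[145:245,170:290],None,fx=6,fy=6,interpolation=cv2.INTER_CUBIC))"
```

```text
t cm [-0.62  0.37  4.72] r [-0.006 -0.001  0.011] F [-0.3 -0.8  0.3] T [-0.02 -0.02 -0.03] pos [0.4957 0.0912 0.1192] yaw -0.4 q [-0.53  0.52  0.35  2.19 -0.38  0.49  0.11] w 0.0427 t 2.38
```

View pics/scene2z.png

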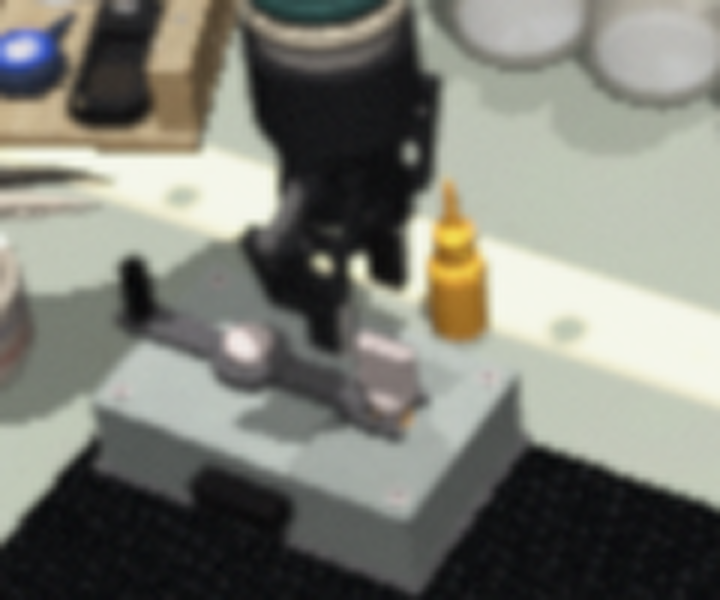

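Emit:
{"api": "servo_tool", "payload": {"commands": [{"tx": -0.6,"ty": 0.35,"tz": 0,"ax": 0,"ay": 0,"az": 0.01,"grip": 0},{"tx": -0.6,"ty": 0.35,"tz": 0,"ax": 0,"ay": 0,"az": 0.01,"grip": 0},{"tx": -0.6,"ty": 0.35,"tz": 0,"ax": 0,"ay": 0,"az": 0.01,"grip": 0},{"tx": -0.6,"ty": 0.35,"tz": 0,"ax": 0,"ay": 0,"az": 0.01,"grip": 0}]}}

```text
time_s: 2.82
tcp_pos: [0.5015, 0.0845, 0.1215]
tool_rot: [-0.001, 0.714, 0.701, 0.001]
wrist_force: [-0.3, -0.1, 0.6]
width: 0.0423
```

```bash
python3 -c "
from h import *
go([.499,.085,.072],-1); print(status.get_state()['qd'].round(3))
c=snap('scene','scene3')
go([.499,.085,.072],-1); print(status.get_state()['qd'].round(3))
im=cv2.imread('pics/scene3.png'); cv2.imwrite('pics/scene3z.png',cv2.resize(im[145:245,170:290],None,fx=6,fy=6,interpolation=cv2.INTER_CUBIC))"
```

```text
t cm [ 0.04 -0.25  4.96] r [-0.    -0.002 -0.001] F [-0.3 -0.1  0.6] T [-0.02  0.02 -0.02] pos [0.5015 0.0845 0.1215] yaw -1.1 q [-0.52  0.52  0.35  2.19 -0.38  0.49  0.11] w 0.0423 t 2.82
[-0.001  0.005 -0.006  0.005  0.    -0.001  0.001]
t cm [ 0.03 -0.23  4.93] r [-0.001 -0.002 -0.001] F [ 1.5  0.7 -0.9] T [ 0.01  0.01 -0.  ] pos [0.5013 0.0845 0.1213] yaw -1.1 q [-0.52  0.52  0.35  2.19 -0.38  0.49  0.11] w 0.0426 t 2.87
[ 0.001  0.007 -0.006  0.004  0.001 -0.001 -0.   ]
```

View pics/scene3z.png

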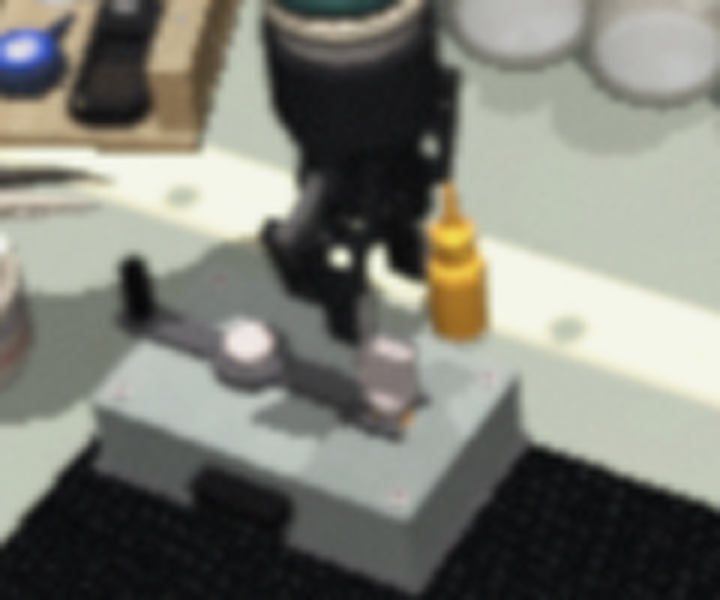

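Emit:
{"api": "servo_tool", "payload": {"commands": [{"tx": 0,"ty": -0.2,"tz": 2,"ax": 0,"ay": 0,"az": 0,"grip": 0},{"tx": 0,"ty": -0.2,"tz": 4,"ax": 0,"ay": 0,"az": 0,"grip": 0},{"tx": 0,"ty": -0.2,"tz": 4.9,"ax": 0,"ay": 0,"az": 0,"grip": 0},{"tx": 0,"ty": -0.2,"tz": 4.9,"ax": 0,"ay": 0,"az": 0,"grip": 0},{"tx": 0,"ty": -0.2,"tz": 4.9,"ax": 0,"ay": 0,"az": 0,"grip": 0}]}}

```text
time_s: 3.28
tcp_pos: [0.4991, 0.0845, 0.0722]
tool_rot: [-0.001, 0.714, 0.7, -0.0]
wrist_force: [0.5, -0.7, -1.0]
width: 0.0433
```

```bash
python3 -c "
from h import *
go([.499,.085,.072],-1); print(status.get_state()['qd'].round(3))
c=snap('scene','scene4');snap('top','top4')
im=cv2.imread('pics/scene4.png'); cv2.imwrite('pics/scene4z.png',cv2.resize(im[165:245,190:290],None,fx=7,fy=7,interpolation=cv2.INTER_CUBIC))"
```

```text
t cm [ 0.05 -0.01  0.02] r [-0.002 -0.002 -0.001] F [ 0.5 -0.7 -1. ] T [-0.02 -0.04 -0.01] pos [0.4991 0.0845 0.0722] yaw -1.1 q [-0.46  0.6   0.28  2.21 -0.44  0.38  0.16] w 0.0433 t 3.28
[-0.006 -0.02   0.012 -0.01   0.001 -0.002 -0.001]
```

View pics/scene4z.png

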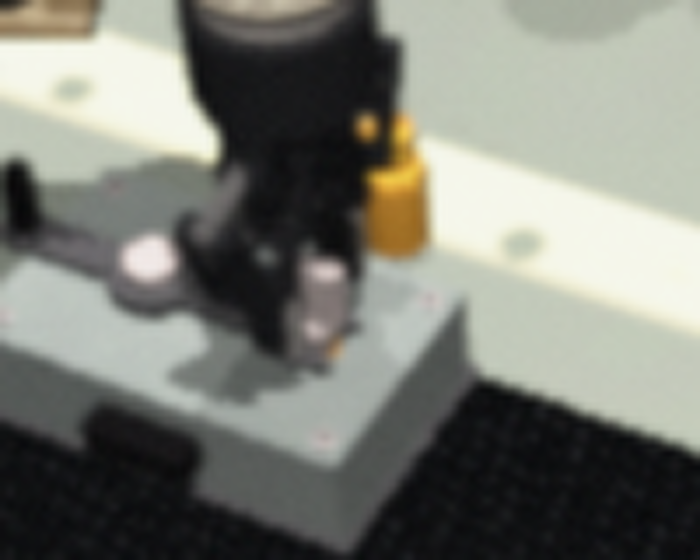

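Emit:
{"api": "servo_tool", "payload": {"commands": [{"tx": 0,"ty": 0,"tz": 0,"ax": 0,"ay": 0,"az": 0,"grip": -0.6},{"tx": 0,"ty": 0,"tz": 0,"ax": 0,"ay": 0,"az": 0,"grip": -0.8},{"tx": 0,"ty": 0,"tz": 0,"ax": 0,"ay": 0,"az": 0,"grip": -1},{"tx": 0,"ty": 0,"tz": 0,"ax": 0,"ay": 0,"az": 0,"grip": -1},{"tx": 0,"ty": 0,"tz": 0,"ax": 0,"ay": 0,"az": 0,"grip": -1},{"tx": 0,"ty": 0,"tz": 0,"ax": 0,"ay": 0,"az": 0,"grip": -1}], "force": 25}}

```text
time_s: 3.88
tcp_pos: [0.5004, 0.0847, 0.0734]
tool_rot: [-0.0, 0.714, 0.7, 0.001]
wrist_force: [0.1, -0.7, 2.9]
width: 0.0093
```

```bash
python3 -c "
from h import *
go([.499,.085,.072],-1); print(status.get_state()['qd'].round(3))
c=snap('scene','scene5')
im=cv2.imread('pics/scene5.png'); cv2.imwrite('pics/scene5z.png',cv2.resize(im[165:245,190:290],None,fx=7,fy=7,interpolation=cv2.INTER_CUBIC))"
```

```text
t cm [ 0.03 -0.14  0.14] r [ 0.002 -0.002 -0.001] F [ 0.1 -0.7  2.9] T [ 0.01 -0.02  0.03] pos [0.5004 0.0847 0.0734] yaw -1.1 q [-0.46  0.6   0.28  2.21 -0.44  0.38  0.16] w 0.0093 t 3.88
[ 0.002  0.002 -0.003 -0.001  0.     0.    -0.001]
```

View pics/scene5z.png

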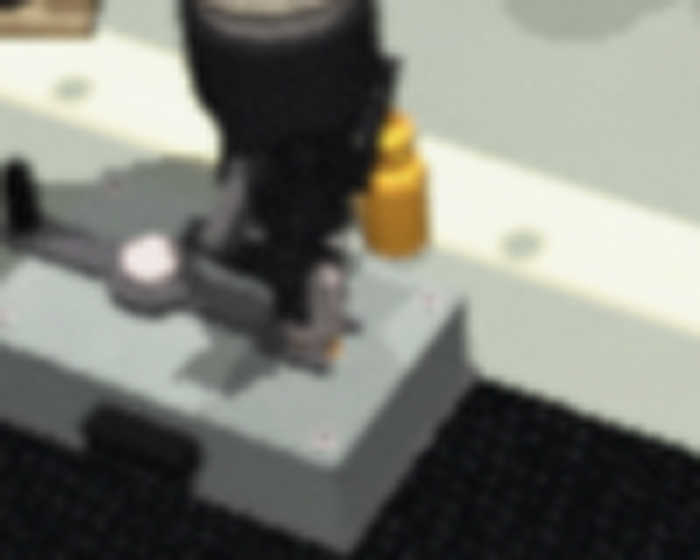

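Emit:
{"api": "servo_tool", "payload": {"commands": [{"tx": 0,"ty": 0,"tz": 0,"ax": 0,"ay": 0,"az": 0,"grip": -1},{"tx": 0,"ty": 0,"tz": 0,"ax": 0,"ay": 0,"az": 0,"grip": -1},{"tx": 0,"ty": 0,"tz": -0.1,"ax": 0,"ay": 0,"az": 0.1,"grip": -1},{"tx": 0,"ty": 0,"tz": -0.1,"ax": 0,"ay": 0,"az": 0.2,"grip": -1},{"tx": 0,"ty": 0,"tz": -0.1,"ax": 0,"ay": 0,"az": 0.3,"grip": -1},{"tx": 0,"ty": 0,"tz": -0.1,"ax": 0,"ay": 0,"az": 0.4,"grip": -1},{"tx": 0,"ty": 0,"tz": -0.1,"ax": 0,"ay": 0,"az": 0.5,"grip": -1},{"tx": 0,"ty": 0,"tz": -0.1,"ax": 0,"ay": 0,"az": 0.58,"grip": -1},{"tx": 0,"ty": 0,"tz": -0.1,"ax": 0,"ay": 0,"az": 0.58,"grip": -1},{"tx": 0,"ty": 0,"tz": -0.1,"ax": 0,"ay": 0,"az": 0.58,"grip": -1}], "force": 90}}

```text
time_s: 4.77
tcp_pos: [0.5, 0.0851, 0.074]
tool_rot: [-0.001, 0.884, 0.468, 0.001]
wrist_force: [-0.6, 0.9, -1.9]
width: 0.0081
```

```bash
python3 -c "
from h import *
go([.4995,.0847,.073],-1); print(status.get_state()['qd'].round(3))"
```

```text
t cm [-0.06 -0.02  0.1 ] r [ 0.    -0.002 -0.578] F [-0.6  0.9 -1.9] T [ 0.23 -0.05  0.12] pos [0.5    0.0851 0.074 ] yaw -34.1 q [-0.57  0.62  0.43  2.22 -0.64  0.42 -0.21] w 0.0081 t 4.77
[ 0.009 -0.003 -0.007  0.     0.002  0.     0.002]
```

Emit:
{"api": "servo_tool", "payload": {"commands": [{"tx": 0,"ty": 0,"tz": 0,"ax": 0,"ay": 0,"az": -0.1,"grip": -1},{"tx": 0,"ty": 0,"tz": 0,"ax": 0,"ay": 0,"az": -0.2,"grip": -1},{"tx": 0,"ty": 0,"tz": 0,"ax": 0,"ay": 0,"az": -0.3,"grip": -1},{"tx": 0,"ty": 0,"tz": 0,"ax": 0,"ay": 0,"az": -0.4,"grip": -1},{"tx": 0,"ty": 0,"tz": 0,"ax": 0,"ay": 0,"az": -0.5,"grip": -1},{"tx": 0,"ty": 0,"tz": 0,"ax": 0,"ay": 0,"az": -0.6,"grip": -1},{"tx": 0,"ty": 0,"tz": 0,"ax": 0,"ay": 0,"az": -0.7,"grip": -1},{"tx": 0,"ty": 0,"tz": 0,"ax": 0,"ay": 0,"az": -0.8,"grip": -1},{"tx": 0,"ty": 0,"tz": 0,"ax": 0,"ay": 0,"az": -0.9,"grip": -1},{"tx": 0,"ty": 0,"tz": 0,"ax": 0,"ay": 0,"az": -1.0,"grip": -1},{"tx": 0,"ty": 0,"tz": 0,"ax": 0,"ay": 0,"az": -1.1,"grip": -1},{"tx": 0,"ty": 0,"tz": 0,"ax": 0,"ay": 0,"az": -1.16,"grip": -1},{"tx": 0,"ty": 0,"tz": 0,"ax": 0,"ay": 0,"az": -1.16,"grip": -1},{"tx": 0,"ty": 0,"tz": 0,"ax": 0,"ay": 0,"az": -1.16,"grip": -1}]}}

```text
time_s: 5.93
tcp_pos: [0.5007, 0.0844, 0.074]
tool_rot: [0.0, 0.483, 0.876, 0.001]
wrist_force: [1.0, -2.1, -1.4]
width: 0.0084
```

```bash
python3 -c "
from h import *
go([.4995,.0847,.073],-1); print(status.get_state()['qd'].round(3))
c=snap('scene','scene6')
im=cv2.imread('pics/scene6.png'); cv2.imwrite('pics/scene6z.png',cv2.resize(im[165:245,190:290],None,fx=7,fy=7,interpolation=cv2.INTER_CUBIC))"
```

```text
t cm [ 0.09 -0.08  0.1 ] r [ 0.003 -0.001  0.58 ] F [ 1.  -2.1 -1.4] T [-0.35 -0.4  -0.08] pos [0.5007 0.0844 0.074 ] yaw 32.2 q [-0.36  0.58  0.14  2.21 -0.22  0.36  0.53] w 0.0084 t 5.93
[-0.009  0.001  0.01  -0.    -0.004  0.003 -0.004]
```

View pics/scene6z.png

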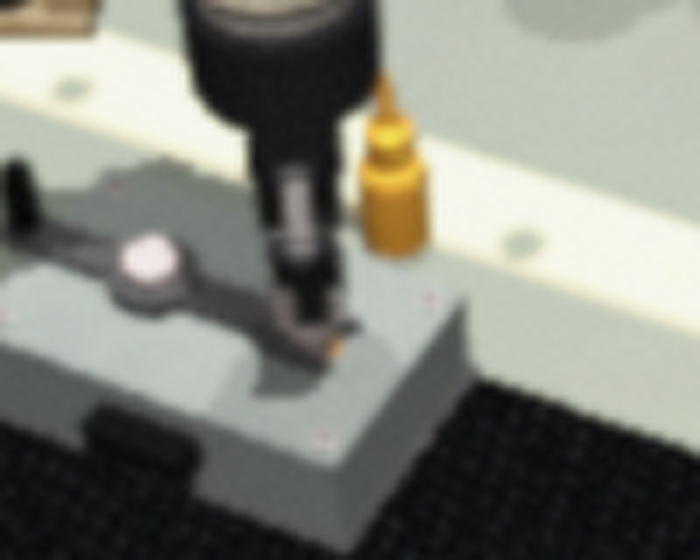

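Twisted both ways (+33° / −33°), tab still held in the pads near (305,320) of the crop. Back to the start angle, then a gentle rise.

Emit:
{"api": "servo_tool", "payload": {"commands": [{"tx": 0,"ty": 0,"tz": 0,"ax": 0,"ay": 0,"az": 0.12,"grip": -1},{"tx": 0,"ty": 0,"tz": 0,"ax": 0,"ay": 0,"az": 0.24,"grip": -1},{"tx": 0,"ty": 0,"tz": 0,"ax": 0,"ay": 0,"az": 0.36,"grip": -1},{"tx": 0,"ty": 0,"tz": 0,"ax": 0,"ay": 0,"az": 0.48,"grip": -1},{"tx": 0,"ty": 0,"tz": 0,"ax": 0,"ay": 0,"az": 0.58,"grip": -1},{"tx": 0,"ty": 0,"tz": 0,"ax": 0,"ay": 0,"az": 0.58,"grip": -1},{"tx": 0,"ty": 0,"tz": -0.2,"ax": 0,"ay": 0,"az": 0.58,"grip": -1},{"tx": 0,"ty": 0,"tz": -0.4,"ax": 0,"ay": 0,"az": 0.58,"grip": -1},{"tx": 0,"ty": 0,"tz": -0.6,"ax": 0,"ay": 0,"az": 0.58,"grip": -1},{"tx": 0,"ty": 0,"tz": -0.6,"ax": 0,"ay": 0,"az": 0.58,"grip": -1}]}}

```text
time_s: 6.82
tcp_pos: [0.5005, 0.0846, 0.0803]
tool_rot: [-0.0, 0.713, 0.701, 0.001]
wrist_force: [-0.3, -0.2, -0.8]
width: 0.0079
```

```bash
python3 -c "
from h import *
go([.4995,.0847,.085],-1); print(status.get_state()['qd'].round(3))"
```

```text
t cm [ 0.01 -0.1  -0.47] r [ 0.002 -0.002  0.001] F [-0.3 -0.2 -0.8] T [ 0.02 -0.03 -0.  ] pos [0.5005 0.0846 0.0803] yaw -0.9 q [-0.47  0.59  0.29  2.21 -0.43  0.4   0.16] w 0.0079 t 6.82
[-0.     0.005 -0.002 -0.    -0.004 -0.007  0.   ]
```

Emit:
{"api": "servo_tool", "payload": {"commands": [{"tx": 0,"ty": 0,"tz": -0.2,"ax": 0,"ay": 0,"az": 0,"grip": -1},{"tx": 0,"ty": 0,"tz": -0.4,"ax": 0,"ay": 0,"az": 0,"grip": -1},{"tx": 0,"ty": 0,"tz": -0.6,"ax": 0,"ay": 0,"az": 0,"grip": -1},{"tx": 0,"ty": 0,"tz": -0.7,"ax": 0,"ay": 0,"az": 0,"grip": -1},{"tx": 0,"ty": 0,"tz": -0.7,"ax": 0,"ay": 0,"az": 0,"grip": -1}]}}

```text
time_s: 7.23
tcp_pos: [0.5003, 0.0846, 0.0871]
tool_rot: [-0.0, 0.713, 0.701, 0.001]
wrist_force: [0.6, 0.3, -4.0]
width: 0.0083
```

```bash
python3 -c "
from h import *
go([.4995,.0847,.085],-1); print(status.get_state()['qd'].round(3))
c=snap('scene','scene7')
im=cv2.imread('pics/scene7.png'); cv2.imwrite('pics/scene7z.png',cv2.resize(im[165:245,190:290],None,fx=7,fy=7,interpolation=cv2.INTER_CUBIC))"
```

```text
t cm [ 0.01 -0.09  0.21] r [ 0.002 -0.002  0.001] F [ 0.6  0.3 -4. ] T [-0.02 -0.16  0.02] pos [0.5003 0.0846 0.0871] yaw -0.9 q [-0.48  0.58  0.3   2.21 -0.42  0.41  0.15] w 0.0083 t 7.23
[ 0.003  0.    -0.001 -0.003  0.     0.006  0.002]
```

View pics/scene7z.png

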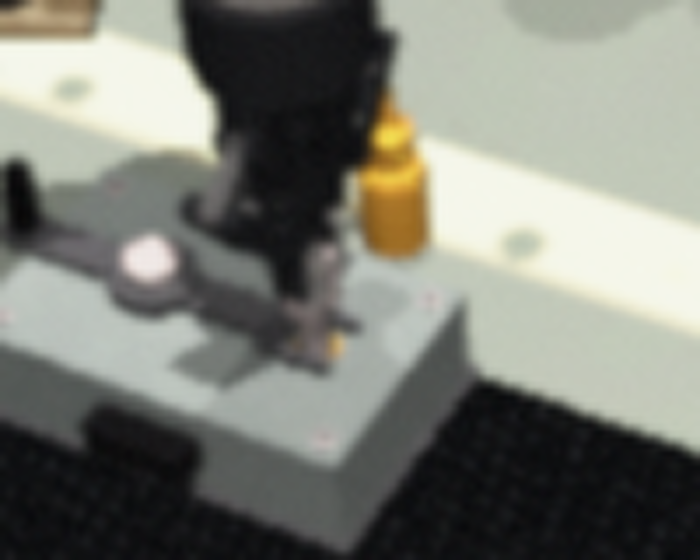

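Emit:
{"api": "servo_tool", "payload": {"commands": [{"tx": 0,"ty": 0,"tz": 0,"ax": 0,"ay": 0,"az": 0.1,"grip": -1},{"tx": 0,"ty": 0,"tz": 0,"ax": 0,"ay": 0,"az": 0.2,"grip": -1},{"tx": 0,"ty": 0,"tz": 0,"ax": 0,"ay": 0,"az": 0.3,"grip": -1},{"tx": 0,"ty": 0,"tz": 0,"ax": 0,"ay": 0,"az": 0.4,"grip": -1},{"tx": 0,"ty": 0,"tz": 0,"ax": 0,"ay": 0,"az": 0.5,"grip": -1},{"tx": 0,"ty": 0,"tz": 0,"ax": 0,"ay": 0,"az": 0.59,"grip": -1},{"tx": 0,"ty": 0,"tz": 0,"ax": 0,"ay": 0,"az": 0.59,"grip": -1},{"tx": 0,"ty": 0,"tz": 0,"ax": 0,"ay": 0,"az": 0.59,"grip": -1}]}}

```text
time_s: 7.95
tcp_pos: [0.5001, 0.0851, 0.0871]
tool_rot: [-0.001, 0.885, 0.465, 0.001]
wrist_force: [-0.1, 0.3, -1.8]
width: 0.0083
```

```bash
python3 -c "
from h import *
go([.4998,.0847,.087],-1)"
```

```text
t cm [-0.05 -0.    0.01] r [ 0.    -0.002 -0.586] F [-0.1  0.3 -1.8] T [0.22 0.07 0.08] pos [0.5001 0.0851 0.0871] yaw -34.6 q [-0.59  0.6   0.46  2.21 -0.62  0.45 -0.24] w 0.0083 t 7.95
```

Emit:
{"api": "servo_tool", "payload": {"commands": [{"tx": 0,"ty": 0,"tz": 0,"ax": 0,"ay": 0,"az": -0.1,"grip": -1},{"tx": 0,"ty": 0,"tz": 0,"ax": 0,"ay": 0,"az": -0.2,"grip": -1},{"tx": 0,"ty": 0,"tz": 0,"ax": 0,"ay": 0,"az": -0.3,"grip": -1},{"tx": 0,"ty": 0,"tz": 0,"ax": 0,"ay": 0,"az": -0.4,"grip": -1},{"tx": 0,"ty": 0,"tz": 0,"ax": 0,"ay": 0,"az": -0.5,"grip": -1},{"tx": 0,"ty": 0,"tz": 0,"ax": 0,"ay": 0,"az": -0.6,"grip": -1},{"tx": 0,"ty": 0,"tz": 0,"ax": 0,"ay": 0,"az": -0.7,"grip": -1},{"tx": 0,"ty": 0,"tz": 0,"ax": 0,"ay": 0,"az": -0.8,"grip": -1},{"tx": 0,"ty": 0,"tz": 0,"ax": 0,"ay": 0,"az": -0.9,"grip": -1},{"tx": 0,"ty": 0,"tz": 0,"ax": 0,"ay": 0,"az": -1.0,"grip": -1},{"tx": 0,"ty": 0,"tz": 0,"ax": 0,"ay": 0,"az": -1.1,"grip": -1},{"tx": 0,"ty": 0,"tz": 0,"ax": 0,"ay": 0,"az": -1.18,"grip": -1},{"tx": 0,"ty": 0,"tz": 0,"ax": 0,"ay": 0,"az": -1.18,"grip": -1},{"tx": 0,"ty": 0,"tz": 0,"ax": 0,"ay": 0,"az": -1.18,"grip": -1}]}}

```text
time_s: 9.12
tcp_pos: [0.5005, 0.0843, 0.0871]
tool_rot: [0.0, 0.478, 0.879, 0.001]
wrist_force: [1.5, -0.4, -3.8]
width: 0.008
```

```bash
python3 -c "
from h import *
go([.4998,.0847,.087],-1)"
```

```text
t cm [ 0.07 -0.04  0.01] r [ 0.002 -0.001  0.592] F [ 1.5 -0.4 -3.8] T [-0.33 -0.2  -0.1 ] pos [0.5005 0.0843 0.0871] yaw 32.9 q [-0.37  0.56  0.15  2.2  -0.21  0.39  0.53] w 0.008 t 9.12
```

Emit:
{"api": "servo_tool", "payload": {"commands": [{"tx": 0,"ty": 0,"tz": 0,"ax": 0,"ay": 0,"az": 0.12,"grip": -1},{"tx": 0,"ty": 0,"tz": 0,"ax": 0,"ay": 0,"az": 0.24,"grip": -1},{"tx": 0,"ty": 0,"tz": 0,"ax": 0,"ay": 0,"az": 0.36,"grip": -1},{"tx": 0,"ty": 0,"tz": 0,"ax": 0,"ay": 0,"az": 0.48,"grip": -1},{"tx": 0,"ty": 0,"tz": 0,"ax": 0,"ay": 0,"az": 0.59,"grip": -1},{"tx": 0,"ty": 0,"tz": 0,"ax": 0,"ay": 0,"az": 0.59,"grip": -1},{"tx": 0,"ty": 0,"tz": -0.2,"ax": 0,"ay": 0,"az": 0.59,"grip": -1},{"tx": 0,"ty": 0,"tz": -0.5,"ax": 0,"ay": 0,"az": 0.59,"grip": -1},{"tx": 0,"ty": 0,"tz": -0.8,"ax": 0,"ay": 0,"az": 0.59,"grip": -1},{"tx": 0,"ty": 0,"tz": -0.8,"ax": 0,"ay": 0,"az": 0.59,"grip": -1}]}}

```text
time_s: 9.95
tcp_pos: [0.501, 0.0843, 0.0959]
tool_rot: [0.0, 0.712, 0.702, 0.002]
wrist_force: [-0.0, 0.2, -1.2]
width: 0.0083
```

```bash
python3 -c "
from h import *
go([.4998,.0847,.18],-1)"
```

```text
t cm [ 0.06 -0.09 -8.41] r [ 0.003 -0.003  0.003] F [-0.   0.2 -1.2] T [ 0.02 -0.03  0.  ] pos [0.501  0.0843 0.0959] yaw -0.8 q [-0.49  0.56  0.32  2.2  -0.41  0.43  0.15] w 0.0083 t 9.95
```

Emit:
{"api": "servo_tool", "payload": {"commands": [{"tx": 0,"ty": 0,"tz": -0.5,"ax": 0,"ay": 0,"az": 0,"grip": -1},{"tx": 0,"ty": 0,"tz": -1,"ax": 0,"ay": 0,"az": 0,"grip": -1},{"tx": 0,"ty": 0,"tz": -2,"ax": 0,"ay": 0,"az": 0,"grip": -1},{"tx": 0,"ty": 0,"tz": -3,"ax": 0,"ay": 0,"az": 0,"grip": -1},{"tx": 0,"ty": 0,"tz": -4,"ax": 0,"ay": 0,"az": 0,"grip": -1},{"tx": 0,"ty": 0,"tz": -5,"ax": 0,"ay": 0,"az": 0,"grip": -1},{"tx": 0,"ty": 0,"tz": -6.5,"ax": 0,"ay": 0,"az": 0,"grip": -1},{"tx": 0,"ty": 0,"tz": -8,"ax": 0,"ay": 0,"az": 0,"grip": -1},{"tx": 0,"ty": 0,"tz": -10,"ax": 0,"ay": 0,"az": 0,"grip": -1},{"tx": 0,"ty": 0,"tz": -10,"ax": 0,"ay": 0,"az": 0,"grip": -1},{"tx": 0,"ty": 0,"tz": -10,"ax": 0,"ay": 0,"az": 0,"grip": -1}]}}

```text
time_s: 10.87
tcp_pos: [0.5015, 0.0844, 0.1974]
tool_rot: [0.001, 0.712, 0.702, 0.004]
wrist_force: [-0.3, -0.8, -1.1]
width: 0.0085
```

Run:
```python
from h import *
c=snap('scene','scene8')
im=cv2.imread('pics/scene8.png'); cv2.imwrite('pics/scene8z.png',cv2.resize(im[145:265,180:400],None,fx=3.6,fy=3.6,interpolation=cv2.INTER_CUBIC))
for n in('top0','scene0'):
    c=load(n); P=pts(c)
    T=(P[...,0]>.4)&(P[...,0]<.64)&(P[...,1]<-.1)&(P[...,1]>-.4)&(P[...,2]>.02)&(P[...,2]<.04)
    q=np.array([onplane(c,u,v,.027)[:2] for v,u in np.argwhere(T)]); print(n,cv2.minAreaRect((q*1000).astype('f4')))
go([.53,-.228,.2],-1)
```

```text
top0 ((540.488037109375, -228.181640625), (189.82183837890625, 190.77059936523438), 4.539965629577637)
scene0 ((533.697021484375, -228.2933349609375), (194.82785034179688, 189.6279296875), 4.51904296875)
t cm [-31.18   3.39  -0.45] r [ 0.004 -0.003  0.003] F [-0.4  0.6 -0.8] T [0.04 0.   0.02] pos [0.5006 0.0843 0.1964] yaw -0.8 q [-0.6   0.4   0.45  2.14 -0.29  0.65  0.04] w 0.0083 t 10.92
```

View pics/scene8z.png

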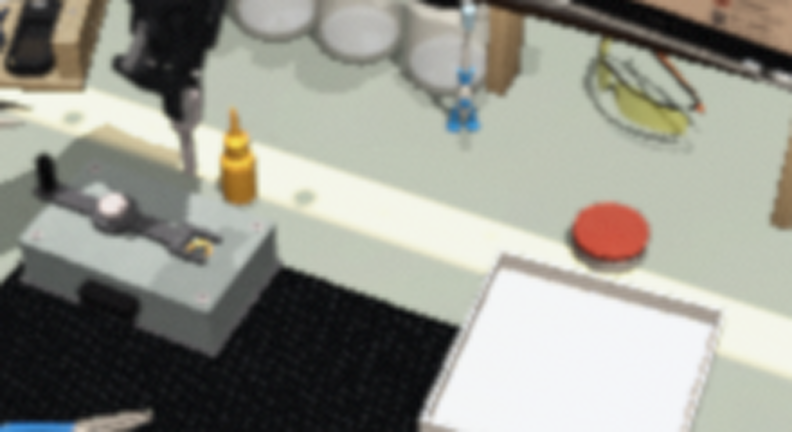

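Emit:
{"api": "servo_tool", "payload": {"commands": [{"tx": -2,"ty": 0.2,"tz": 0,"ax": 0,"ay": 0,"az": 0,"grip": -1},{"tx": -5,"ty": 0.5,"tz": -0.2,"ax": 0,"ay": 0,"az": 0,"grip": -1},{"tx": -8,"ty": 0.9,"tz": -0.4,"ax": 0,"ay": 0,"az": 0,"grip": -1},{"tx": -11,"ty": 1.3,"tz": -0.4,"ax": 0,"ay": 0,"az": 0,"grip": -1},{"tx": -14,"ty": 1.7,"tz": -0.4,"ax": 0,"ay": 0,"az": 0,"grip": -1},{"tx": -17,"ty": 2.1,"tz": -0.4,"ax": 0,"ay": 0,"az": 0,"grip": -1},{"tx": -20,"ty": 2.5,"tz": -0.4,"ax": 0,"ay": 0,"az": 0,"grip": -1},{"tx": -23,"ty": 2.9,"tz": -0.4,"ax": 0,"ay": 0.05,"az": 0,"grip": -1},{"tx": -26,"ty": 3.3,"tz": -0.4,"ax": 0,"ay": 0.1,"az": 0,"grip": -1},{"tx": -29,"ty": 3.6,"tz": -0.4,"ax": 0,"ay": 0.15,"az": 0,"grip": -1},{"tx": -30.5,"ty": 3.6,"tz": -0.4,"ax": 0,"ay": 0.2,"az": 0,"grip": -1},{"tx": -31,"ty": 3.6,"tz": -0.4,"ax": 0,"ay": 0.25,"az": 0,"grip": -1},{"tx": -31,"ty": 3.6,"tz": -0.4,"ax": 0,"ay": 0.3,"az": 0,"grip": -1},{"tx": -31,"ty": 3.6,"tz": -0.4,"ax": 0,"ay": 0.35,"az": 0,"grip": -1},{"tx": -31,"ty": 3.6,"tz": -0.4,"ax": 0,"ay": 0.35,"az": 0,"grip": -1},{"tx": -31,"ty": 3.6,"tz": -0.4,"ax": 0,"ay": 0.35,"az": 0,"grip": -1}]}}

```text
time_s: 12.25
tcp_pos: [0.5313, -0.2269, 0.1982]
tool_rot: [-0.123, 0.702, 0.691, 0.126]
wrist_force: [1.1, 0.3, -2.7]
width: 0.0083
```

```bash
cat >> h.py <<'E'
def tcp(p):
    s=status.get_state(); M=q2m(s['tool_rot']); print('t cm',(M.T@(np.array(p)-s['tcp_pos'])*100).round(2),'zaxis',M[:,2].round(3),'yax',M[:,1].round(3),'foot',(s['tcp_pos']+.0635*M[:,2]).round(4))
E
python3 - <<'E'
from h import *
go([.537,-.227,.1],-1)
tcp([.537,-.227,.0667])
c=snap('scene','scene9')
im=cv2.imread('pics/scene9.png'); cv2.imwrite('pics/scene9z.png',cv2.resize(im[145:285,220:400],None,fx=4,fy=4,interpolation=cv2.INTER_CUBIC))
E
```

```text
t cm [-3.4   0.56  9.21] r [ 0.001 -0.353  0.002] F [ 1.1  0.3 -2.7] T [-0.45 -0.    0.01] pos [ 0.5313 -0.2269  0.1982] yaw -0.9 q [ 0.29  0.54  0.29  1.89 -0.55  0.99  0.9 ] w 0.0083 t 12.25
t cm [-4.55  0.55 12.34] zaxis [ 0.007  0.346 -0.938] yax [ 1.    -0.016  0.002] foot [ 0.5317 -0.2049  0.1386]
```

View pics/scene9z.png

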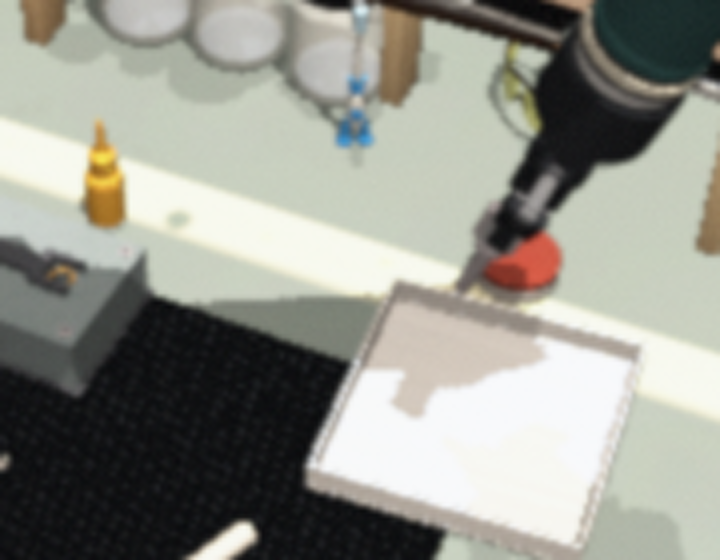

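Emit:
{"api": "servo_tool", "payload": {"commands": [{"tx": -1,"ty": 0.5,"tz": 2.7,"ax": 0,"ay": 0,"az": 0,"grip": -1},{"tx": -2,"ty": 0.5,"tz": 5.4,"ax": 0,"ay": 0,"az": 0,"grip": -1},{"tx": -3,"ty": 0.5,"tz": 8.1,"ax": 0,"ay": 0,"az": 0,"grip": -1},{"tx": -3.9,"ty": 0.5,"tz": 10.5,"ax": 0,"ay": 0,"az": 0,"grip": -1},{"tx": -4.1,"ty": 0.5,"tz": 11.1,"ax": 0,"ay": 0,"az": 0,"grip": -1},{"tx": -4.2,"ty": 0.5,"tz": 11.4,"ax": 0,"ay": 0,"az": 0,"grip": -1},{"tx": -4.2,"ty": 0.5,"tz": 11.4,"ax": 0,"ay": 0,"az": 0,"grip": -1},{"tx": -4.2,"ty": 0.5,"tz": 11.4,"ax": 0,"ay": 0,"az": 0,"grip": -1}]}}

```text
time_s: 12.97
tcp_pos: [0.5379, -0.2259, 0.0784]
tool_rot: [-0.122, 0.701, 0.692, 0.126]
wrist_force: [0.3, 0.9, -1.2]
width: 0.0082
```

Run:
```python
from h import *
go([.537,-.227,.1],-1)
tcp([.537,-.227,.0667])
c=snap('scene','scene10')
im=cv2.imread('pics/scene10.png'); cv2.imwrite('pics/scene10z.png',cv2.resize(im[145:285,220:400],None,fx=4,fy=4,interpolation=cv2.INTER_CUBIC))
```

```text
t cm [ 0.64 -0.08 -2.07] r [ 0.003 -0.352  0.005] F [ 0.3  0.9 -1.2] T [-0.49 -0.    0.01] pos [ 0.5379 -0.2259  0.0784] yaw -0.8 q [ 0.34  0.71  0.21  1.94 -0.65  0.79  1.03] w 0.0082 t 12.97
t cm [-0.51 -0.09  1.06] zaxis [ 0.009  0.345 -0.939] yax [ 1.    -0.014  0.004] foot [ 0.5384 -0.204   0.0188]
```

View pics/scene10z.png

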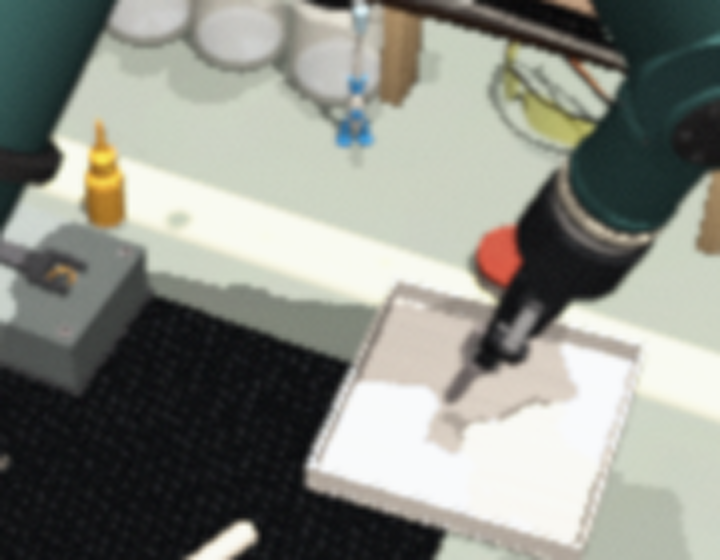

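Emit:
{"api": "servo_tool", "payload": {"commands": [{"tx": -0.2,"ty": 0,"tz": 0.6,"ax": 0,"ay": 0,"az": 0,"grip": -1},{"tx": -0.35,"ty": 0,"tz": 0.95,"ax": 0,"ay": 0,"az": 0,"grip": -1},{"tx": -0.4,"ty": 0,"tz": 1.1,"ax": 0,"ay": 0,"az": 0,"grip": -1},{"tx": -0.4,"ty": 0,"tz": 1.15,"ax": 0,"ay": 0,"az": 0,"grip": -1},{"tx": -0.4,"ty": 0,"tz": 1.15,"ax": 0,"ay": 0,"az": 0,"grip": -1},{"tx": -0.4,"ty": 0,"tz": 1.15,"ax": 0,"ay": 0,"az": 0,"grip": -1}]}}

```text
time_s: 13.52
tcp_pos: [0.538, -0.226, 0.0665]
tool_rot: [-0.121, 0.701, 0.692, 0.126]
wrist_force: [-0.3, -0.8, -1.4]
width: 0.0081
```

Run:
```python
from h import *
go([.537,-.227,.1],-1)
tcp([.537,-.227,.0667])
```

```text
t cm [ 1.06 -0.09 -3.18] r [ 0.004 -0.352  0.004] F [-0.3 -0.8 -1.4] T [-0.44  0.02  0.03] pos [ 0.538  -0.226   0.0665] yaw -0.8 q [ 0.35  0.73  0.2   1.94 -0.66  0.78  1.04] w 0.0081 t 13.52
t cm [-0.09 -0.1  -0.05] zaxis [ 0.009  0.345 -0.939] yax [ 1.    -0.014  0.005] foot [ 0.5386 -0.2041  0.0069]
```

Emit:
{"api": "servo_tool", "payload": {"commands": [{"tx": -0.05,"ty": 0,"tz": 0.12,"ax": 0,"ay": 0,"az": 0,"grip": -1},{"tx": -0.08,"ty": 0,"tz": 0.24,"ax": 0,"ay": 0,"az": 0,"grip": -1},{"tx": -0.08,"ty": 0,"tz": 0.24,"ax": 0,"ay": 0,"az": 0,"grip": -1}]}}

```text
time_s: 13.77
tcp_pos: [0.5383, -0.2263, 0.0653]
tool_rot: [-0.121, 0.701, 0.691, 0.127]
wrist_force: [-1.1, -1.0, 6.6]
width: 0.008
```

Run:
```python
from h import *
go([.537,-.227,.1],-1)
tcp([.537,-.227,.0667])
```

```text
t cm [ 1.13 -0.11 -3.28] r [ 0.005 -0.353  0.004] F [-1.1 -1.   6.6] T [0.15 0.33 0.15] pos [ 0.5383 -0.2263  0.0653] yaw -0.8 q [ 0.35  0.73  0.2   1.94 -0.66  0.77  1.04] w 0.008 t 13.77
t cm [-0.02 -0.13 -0.16] zaxis [ 0.01   0.346 -0.938] yax [ 1.    -0.014  0.005] foot [ 0.5389 -0.2043  0.0057]
```

Emit:
{"api": "servo_tool", "payload": {"commands": [{"tx": 0,"ty": 0,"tz": -0.05,"ax": 0,"ay": 0,"az": 0,"grip": -0.5},{"tx": 0,"ty": 0,"tz": -0.05,"ax": 0,"ay": 0,"az": 0,"grip": 0.3},{"tx": 0,"ty": 0,"tz": -0.05,"ax": 0,"ay": 0,"az": 0,"grip": 1},{"tx": 0,"ty": 0,"tz": -0.05,"ax": 0,"ay": 0,"az": 0,"grip": 1},{"tx": 0,"ty": 0,"tz": -0.05,"ax": 0,"ay": 0,"az": 0,"grip": 1},{"tx": 0,"ty": 0,"tz": -0.05,"ax": 0,"ay": 0,"az": 0,"grip": 1},{"tx": 0,"ty": 0,"tz": -0.05,"ax": 0,"ay": 0,"az": 0,"grip": 1}]}}

```text
time_s: 14.35
tcp_pos: [0.5383, -0.2264, 0.0657]
tool_rot: [-0.121, 0.701, 0.691, 0.127]
wrist_force: [-0.0, 0.6, 0.0]
width: 0.0854
```

Run:
```python
from h import *
go([.537,-.227,.2],-1)
c=snap('scene','scene11')
im=cv2.imread('pics/scene11.png'); cv2.imwrite('pics/scene11z.png',cv2.resize(im[145:285,220:400],None,fx=4,fy=4,interpolation=cv2.INTER_CUBIC))
```

```text
t cm [  4.59  -0.05 -12.63] r [ 0.005 -0.353  0.004] F [-0.   0.6  0. ] T [-0.41  0.02  0.07] pos [ 0.5383 -0.2264  0.0657] yaw -0.8 q [ 0.35  0.73  0.2   1.94 -0.66  0.78  1.04] w 0.0854 t 14.35
```

View pics/scene11z.png

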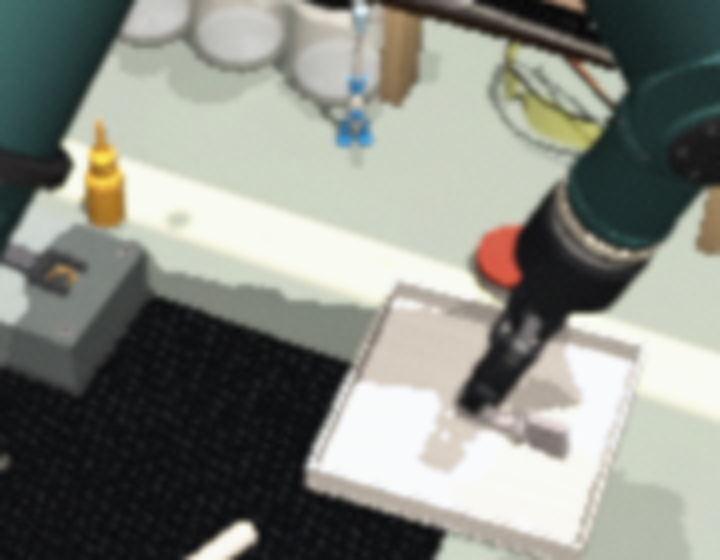

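Emit:
{"api": "servo_tool", "payload": {"commands": [{"tx": 0.5,"ty": 0,"tz": -1.3,"ax": 0,"ay": 0,"az": 0,"grip": 1},{"tx": 1.2,"ty": 0,"tz": -3.3,"ax": 0,"ay": 0,"az": 0,"grip": 1},{"tx": 2.2,"ty": 0,"tz": -6,"ax": 0,"ay": -0.05,"az": 0,"grip": 1},{"tx": 3.2,"ty": 0,"tz": -9,"ax": 0,"ay": -0.12,"az": 0,"grip": 0.5},{"tx": 4.2,"ty": 0,"tz": -12,"ax": 0,"ay": -0.2,"az": 0,"grip": 0},{"tx": 4.6,"ty": 0,"tz": -12.6,"ax": 0,"ay": -0.28,"az": 0,"grip": -1},{"tx": 4.6,"ty": 0,"tz": -12.6,"ax": 0,"ay": -0.353,"az": 0,"grip": -1},{"tx": 4.6,"ty": 0,"tz": -12.6,"ax": 0,"ay": -0.353,"az": 0,"grip": -1},{"tx": 4.6,"ty": 0,"tz": -12.6,"ax": 0,"ay": -0.353,"az": 0,"grip": -1}]}}

```text
time_s: 15.15
tcp_pos: [0.5378, -0.2249, 0.2005]
tool_rot: [0.001, 0.711, 0.703, 0.003]
wrist_force: [0.3, 0.4, -0.4]
width: 0.0124
```

Run:
```python
from h import *
go([.465,.230,.2],90)
```

```text
t cm [45.41 -7.79  0.1 ] r [ 0.006  0.003 -1.582] F [ 0.3  0.4 -0.4] T [-0.01  0.03 -0.05] pos [ 0.5378 -0.2249  0.2005] yaw -0.6 q [-0.02  0.49  0.47  1.98 -0.33  0.74  0.64] w 0.0124 t 15.15
```

Emit:
{"api": "servo_tool", "payload": {"commands": [{"tx": 2,"ty": -0.3,"tz": 0,"ax": 0,"ay": 0,"az": -0.08,"grip": -1},{"tx": 5,"ty": -0.8,"tz": 0,"ax": 0,"ay": 0,"az": -0.18,"grip": -1},{"tx": 8,"ty": -1.4,"tz": 0,"ax": 0,"ay": 0,"az": -0.28,"grip": -1},{"tx": 11,"ty": -1.9,"tz": 0,"ax": 0,"ay": 0,"az": -0.38,"grip": -1},{"tx": 14,"ty": -2.4,"tz": 0,"ax": 0,"ay": 0,"az": -0.48,"grip": -1},{"tx": 17,"ty": -2.9,"tz": 0,"ax": 0,"ay": 0,"az": -0.58,"grip": -1},{"tx": 20,"ty": -3.4,"tz": 0,"ax": 0,"ay": 0,"az": -0.68,"grip": -1},{"tx": 23,"ty": -4,"tz": 0,"ax": 0,"ay": 0,"az": -0.78,"grip": -1},{"tx": 26,"ty": -4.5,"tz": 0,"ax": 0,"ay": 0,"az": -0.88,"grip": -1},{"tx": 29,"ty": -5,"tz": 0,"ax": 0,"ay": 0,"az": -0.98,"grip": -1},{"tx": 32,"ty": -5.5,"tz": 0,"ax": 0,"ay": 0,"az": -1.08,"grip": -1},{"tx": 35,"ty": -6,"tz": 0,"ax": 0,"ay": 0,"az": -1.18,"grip": -1},{"tx": 38,"ty": -6.5,"tz": 0,"ax": 0,"ay": 0,"az": -1.28,"grip": -1},{"tx": 41,"ty": -7,"tz": 0,"ax": 0,"ay": 0,"az": -1.38,"grip": -1},{"tx": 44,"ty": -7.5,"tz": 0,"ax": 0,"ay": 0,"az": -1.48,"grip": -1},{"tx": 45.4,"ty": -7.8,"tz": 0,"ax": 0,"ay": 0,"az": -1.58,"grip": -1},{"tx": 45.4,"ty": -7.8,"tz": 0,"ax": 0,"ay": 0,"az": -1.58,"grip": -1},{"tx": 45.4,"ty": -7.8,"tz": 0,"ax": 0,"ay": 0,"az": -1.58,"grip": -1},{"tx": 45.4,"ty": -7.8,"tz": 0,"ax": 0,"ay": 0,"az": -1.58,"grip": -1}]}}

```text
time_s: 16.73
tcp_pos: [0.4655, 0.2272, 0.2006]
tool_rot: [0.002, 0.004, 1.0, 0.0]
wrist_force: [0.2, 0.6, 0.2]
width: -0.0002
```

Run:
```python
from h import *
go([.465,.230,.068],90)
c=snap('scene','scene12'); snap('top','top12')
a=cv2.imread('pics/scene12.png'); b=cv2.imread('pics/top12.png')
cv2.imwrite('pics/z12.png',np.hstack([cv2.resize(a[145:285,150:400],None,fx=3,fy=3,interpolation=cv2.INTER_CUBIC)]))
cv2.imwrite('pics/z12t.png',cv2.resize(b[150:300,150:420],None,fx=2.9,fy=2.9,interpolation=cv2.INTER_CUBIC))
```

```text
t cm [ 0.11  0.27 13.26] r [ 0.001  0.004 -0.008] F [0.2 0.6 0.2] T [ 0.01 -0.01 -0.01] pos [0.4655 0.2272 0.2006] yaw 89.6 q [-0.56  0.37  0.02  2.1  -0.01  0.66  1.03] w -0.0002 t 16.73
```

View pics/z12.png

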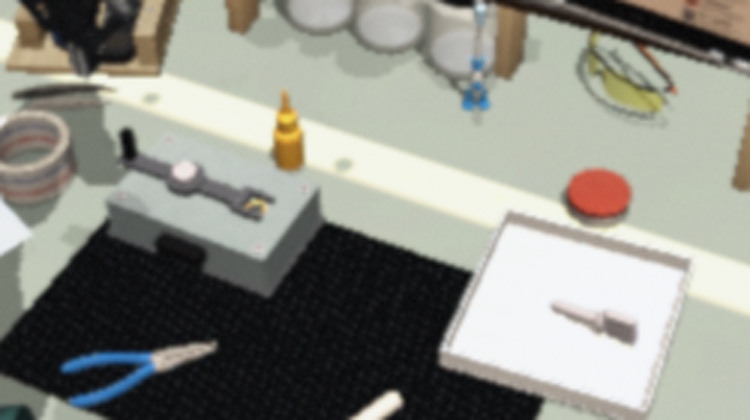

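View pics/z12t.png

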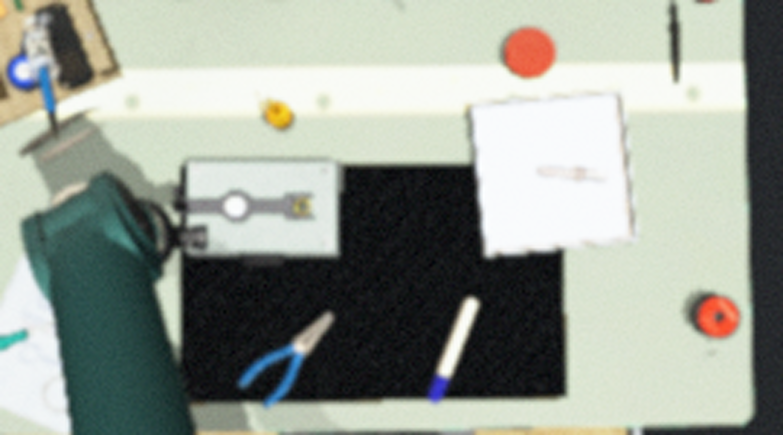

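Emit:
{"api": "servo_tool", "payload": {"commands": [{"tx": 0.1,"ty": 0.25,"tz": 3,"ax": 0,"ay": 0,"az": 0,"grip": -1},{"tx": 0.1,"ty": 0.25,"tz": 6,"ax": 0,"ay": 0,"az": 0,"grip": -1},{"tx": 0.1,"ty": 0.25,"tz": 9,"ax": 0,"ay": 0,"az": 0,"grip": -1},{"tx": 0.1,"ty": 0.25,"tz": 12,"ax": 0,"ay": 0,"az": 0,"grip": -1},{"tx": 0.1,"ty": 0.25,"tz": 13,"ax": 0,"ay": 0,"az": 0,"grip": -1},{"tx": 0.1,"ty": 0.25,"tz": 13,"ax": 0,"ay": 0,"az": 0,"grip": -1},{"tx": 0.1,"ty": 0.25,"tz": 13,"ax": 0,"ay": 0,"az": 0,"grip": -1}]}}

```text
time_s: 17.42
tcp_pos: [0.4655, 0.2291, 0.071]
tool_rot: [0.002, 0.004, 1.0, -0.0]
wrist_force: [0.0, -0.7, 0.9]
width: -0.0001
```

Run:
```python
from h import *
go([.465,.230,.070],90)
c=snap('scene','scene13')
a=cv2.imread('pics/scene13.png')
cv2.imwrite('pics/z13.png',cv2.resize(a[145:245,150:270],None,fx=6,fy=6,interpolation=cv2.INTER_CUBIC))
ax=np.array([.5005,.1648])
s=status.get_state(); M=q2m(s['tool_rot'])
for off in (19,):
  for th in (0,.15,.3,.45,.6,.75,.9,.95):
    post=ax+.065*np.array([np.sin(th),np.cos(th)]); d=np.array([np.cos(th),-np.sin(th)])
    p=np.r_[post-off/1000*d,.070]; print(th,p.round(4),(M.T@(p-s['tcp_pos'])*100).round(2))
```

```text
t cm [0.05 0.09 0.1 ] r [-0.     0.004 -0.009] F [ 0.  -0.7  0.9] T [-0.01 -0.01 -0.01] pos [0.4655 0.2291 0.071 ] yaw 89.5 q [-0.56  0.59  0.01  2.18 -0.01  0.37  1.03] w -0.0001 t 17.42
0 [0.4815 0.2298 0.07  ] [-1.54  0.02  0.18]
0.15 [0.4914 0.2319 0.07  ] [-2.53  0.24  0.19]
0.3 [0.5016 0.2325 0.07  ] [-3.55  0.31  0.2 ]
0.45 [0.5117 0.2316 0.07  ] [-4.56  0.23  0.2 ]
0.6 [0.5215 0.2292 0.07  ] [-5.55 -0.    0.21]
0.75 [0.5309 0.2253 0.07  ] [-6.49 -0.38  0.22]
0.9 [0.5396 0.2201 0.07  ] [-7.36 -0.9   0.22]
0.95 [0.5423 0.2181 0.07  ] [-7.64 -1.1   0.22]
```

View pics/z13.png

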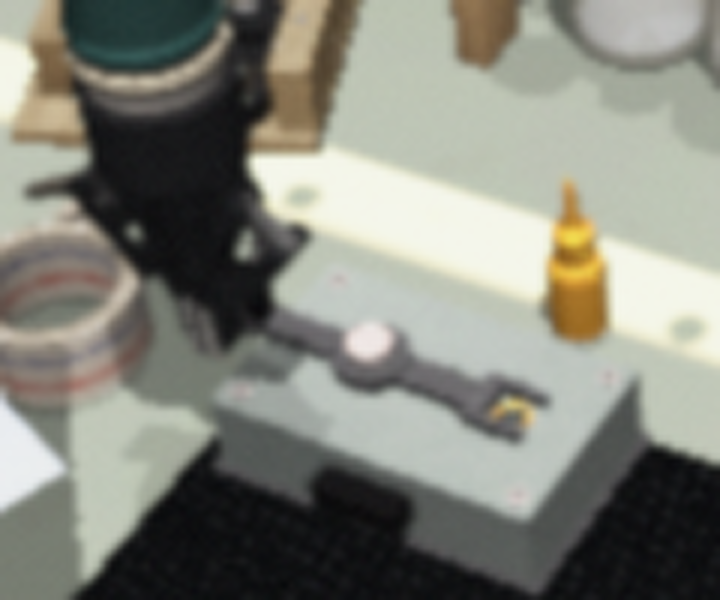

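Emit:
{"api": "servo_tool", "payload": {"commands": [{"tx": -0.8,"ty": 0,"tz": 0.1,"ax": 0,"ay": 0,"az": 0,"grip": -1},{"tx": -1.5,"ty": 0.05,"tz": 0.15,"ax": 0,"ay": 0,"az": 0,"grip": -1},{"tx": -2.0,"ty": 0.15,"tz": 0.15,"ax": 0,"ay": 0,"az": 0.08,"grip": -1},{"tx": -2.5,"ty": 0.25,"tz": 0.15,"ax": 0,"ay": 0,"az": 0.15,"grip": -1},{"tx": -3.0,"ty": 0.3,"tz": 0.15,"ax": 0,"ay": 0,"az": 0.22,"grip": -1},{"tx": -3.5,"ty": 0.3,"tz": 0.15,"ax": 0,"ay": 0,"az": 0.3,"grip": -1},{"tx": -3.5,"ty": 0.3,"tz": 0.15,"ax": 0,"ay": 0,"az": 0.3,"grip": -1},{"tx": -3.5,"ty": 0.3,"tz": 0.15,"ax": 0,"ay": 0,"az": 0.3,"grip": -1}]}}

```text
time_s: 18.13
tcp_pos: [0.5013, 0.2333, 0.0713]
tool_rot: [0.003, 0.152, 0.988, 0.002]
wrist_force: [-2.4, 1.9, 1.9]
width: 0.0001
```

Run:
```python
from h import *
go([.5016,.2325,.070],90-17.2)
c=snap('scene','scene14')
a=cv2.imread('pics/scene14.png')
cv2.imwrite('pics/z14.png',cv2.resize(a[145:245,150:270],None,fx=6,fy=6,interpolation=cv2.INTER_CUBIC))
ax=np.array([.5005,.1648])
s=status.get_state(); M=q2m(s['tool_rot'])
for off in (19,):
  for th in (.3,.4,.5,.6,.7,.8,.9,.95,1):
    post=ax+.065*np.array([np.sin(th),np.cos(th)]); d=np.array([np.cos(th),-np.sin(th)])
    p=np.r_[post-off/1000*d,.070]; print(th,p.round(4),(M.T@(p-s['tcp_pos'])*100).round(2))
```

```text
t cm [-0.05 -0.07  0.13] r [ 0.004  0.006 -0.006] F [-2.4  1.9  1.9] T [0.34 0.65 0.  ] pos [0.5013 0.2333 0.0713] yaw 72.5 q [-0.58  0.62  0.08  2.11 -0.12  0.41  0.86] w 0.0001 t 18.13
0.3 [0.5016 0.2325 0.07  ] [-0.07 -0.05  0.12]
0.4 [0.5083 0.2321 0.07  ] [-0.72  0.11  0.13]
0.5 [0.515 0.231 0.07 ] [-1.39  0.2   0.13]
0.6 [0.5215 0.2292 0.07  ] [-2.07  0.23  0.13]
0.7 [0.5278 0.2268 0.07  ] [-2.74  0.19  0.14]
0.8 [0.5339 0.2237 0.07  ] [-3.41  0.08  0.14]
0.9 [0.5396 0.2201 0.07  ] [-4.07 -0.09  0.14]
0.95 [0.5423 0.2181 0.07  ] [-4.39 -0.2   0.15]
1 [0.5449 0.2159 0.07  ] [-4.7  -0.33  0.15]
```

View pics/z14.png

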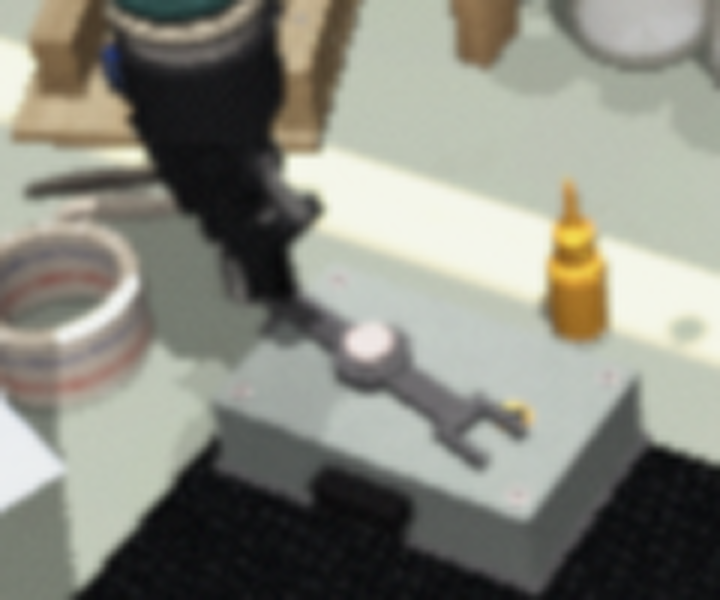

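Emit:
{"api": "servo_tool", "payload": {"commands": [{"tx": -0.6,"ty": 0.1,"tz": 0.1,"ax": 0,"ay": 0,"az": 0.08,"grip": -1},{"tx": -1.2,"ty": 0.18,"tz": 0.1,"ax": 0,"ay": 0,"az": 0.17,"grip": -1},{"tx": -1.8,"ty": 0.22,"tz": 0.1,"ax": 0,"ay": 0,"az": 0.26,"grip": -1},{"tx": -2.4,"ty": 0.21,"tz": 0.1,"ax": 0,"ay": 0,"az": 0.35,"grip": -1},{"tx": -3.0,"ty": 0.15,"tz": 0.1,"ax": 0,"ay": 0,"az": 0.44,"grip": -1},{"tx": -3.5,"ty": 0.06,"tz": 0.1,"ax": 0,"ay": 0,"az": 0.52,"grip": -1},{"tx": -3.9,"ty": -0.05,"tz": 0.1,"ax": 0,"ay": 0,"az": 0.58,"grip": -1},{"tx": -3.9,"ty": -0.05,"tz": 0.1,"ax": 0,"ay": 0,"az": 0.58,"grip": -1},{"tx": -3.9,"ty": -0.05,"tz": 0.1,"ax": 0,"ay": 0,"az": 0.58,"grip": -1}]}}

```text
time_s: 18.93
tcp_pos: [0.5377, 0.2232, 0.0707]
tool_rot: [0.002, 0.427, 0.904, 0.003]
wrist_force: [-3.1, 4.7, 0.5]
width: 0.0001
```

```bash
cat > lev.py <<'E'
from h import *
import sys
go([.5396,.2201,.070],90-51.6)
c=snap('scene','scene'+sys.argv[1])
a=cv2.imread('pics/scene%s.png'%sys.argv[1])
cv2.imwrite('pics/z%s.png'%sys.argv[1],cv2.resize(a[145:245,150:270],None,fx=6,fy=6,interpolation=cv2.INTER_CUBIC))
s=status.get_state(); M=q2m(s['tool_rot'])
print('F along push',-M[:,0]@s['wrist_force'])
ax=np.array([.5005,.1648])
for off in (19,):
  for th in (.85,.9,.95,1):
    post=ax+.065*np.array([np.sin(th),np.cos(th)]); d=np.array([np.cos(th),-np.sin(th)])
    p=np.r_[post-off/1000*d,.070]; print(th,p.round(4),(M.T@(p-s['tcp_pos'])*100).round(2))
E
python3 lev.py 15
```

```text
t cm [-0.35 -0.05  0.07] r [0.008 0.    0.018] F [-3.1  4.7  0.5] T [0.94 0.61 0.02] pos [0.5377 0.2232 0.0707] yaw 39.4 q [-0.63  0.65  0.23  2.05 -0.32  0.46  0.52] w 0.0001 t 18.93
F along push -4.742838464223837
0.85 [0.5368 0.222  0.07  ] [-0.04 -0.15  0.07]
0.9 [0.5396 0.2201 0.07  ] [-0.37 -0.05  0.07]
0.95 [0.5423 0.2181 0.07  ] [-0.69  0.03  0.07]
1 [0.5449 0.2159 0.07  ] [-1.03  0.1   0.07]
```

View pics/z15.png

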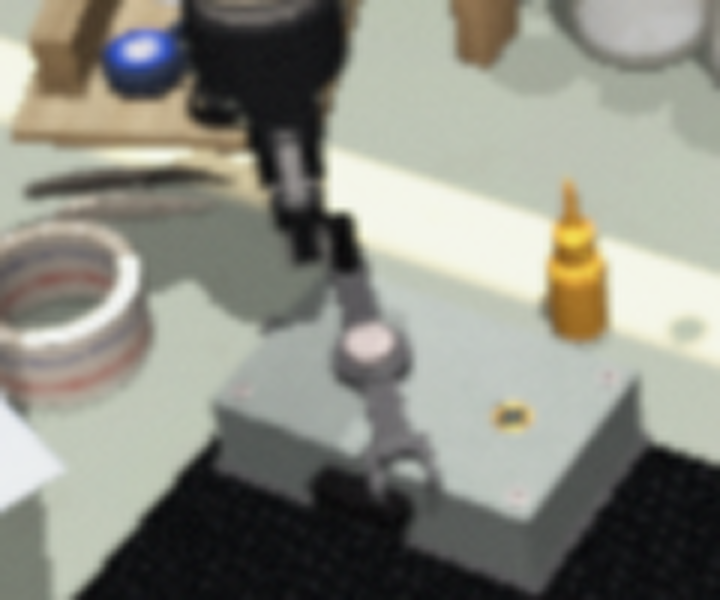

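Emit:
{"api": "servo_tool", "payload": {"commands": [{"tx": -0.2,"ty": 0,"tz": 0,"ax": 0,"ay": 0,"az": 0.02,"grip": -1},{"tx": -0.4,"ty": 0,"tz": 0,"ax": 0,"ay": 0,"az": 0.02,"grip": -1},{"tx": -0.4,"ty": 0,"tz": 0,"ax": 0,"ay": 0,"az": 0.02,"grip": -1}]}}

```text
time_s: 19.23
tcp_pos: [0.5392, 0.2221, 0.0708]
tool_rot: [0.001, 0.434, 0.901, 0.004]
wrist_force: [-2.5, 4.2, -0.6]
width: -0.0
```

```bash
python3 lev.py 16
```

```text
t cm [-0.18 -0.09  0.08] r [ 0.008 -0.002  0.002] F [-2.5  4.2 -0.6] T [0.97 0.66 0.03] pos [0.5392 0.2221 0.0708] yaw 38.5 q [-0.63  0.65  0.23  2.05 -0.32  0.47  0.52] w -0.0 t 19.23
F along push -4.93477696563275
0.85 [0.5368 0.222  0.07  ] [ 0.13 -0.2   0.08]
0.9 [0.5396 0.2201 0.07  ] [-0.19 -0.09  0.08]
0.95 [0.5423 0.2181 0.07  ] [-0.52 -0.01  0.08]
1 [0.5449 0.2159 0.07  ] [-0.85  0.06  0.08]
```

Emit:
{"api": "servo_tool", "payload": {"commands": [{"tx": -0.2,"ty": 0,"tz": 0,"ax": 0,"ay": 0,"az": 0.01,"grip": -1},{"tx": -0.4,"ty": 0,"tz": 0,"ax": 0,"ay": 0,"az": 0.01,"grip": -1},{"tx": -0.6,"ty": 0,"tz": 0,"ax": 0,"ay": 0,"az": 0.01,"grip": -1},{"tx": -0.6,"ty": 0,"tz": 0,"ax": 0,"ay": 0,"az": 0.01,"grip": -1}]}}

```text
time_s: 19.62
tcp_pos: [0.5418, 0.2198, 0.0708]
tool_rot: [-0.001, 0.437, 0.9, 0.005]
wrist_force: [-2.8, 4.8, 0.6]
width: 0.0003
```

```bash
python3 lev.py 17
```

```text
t cm [ 0.16 -0.15  0.08] r [ 0.008 -0.006 -0.003] F [-2.8  4.8  0.6] T [0.95 0.69 0.01] pos [0.5418 0.2198 0.0708] yaw 38.2 q [-0.62  0.65  0.23  2.04 -0.33  0.47  0.52] w 0.0003 t 19.62
F along push -5.841668989390314
0.85 [0.5368 0.222  0.07  ] [ 0.48 -0.25  0.08]
0.9 [0.5396 0.2201 0.07  ] [ 0.16 -0.15  0.08]
0.95 [0.5423 0.2181 0.07  ] [-0.17 -0.06  0.08]
1 [0.5449 0.2159 0.07  ] [-0.5   0.01  0.08]
```

View pics/z17.png

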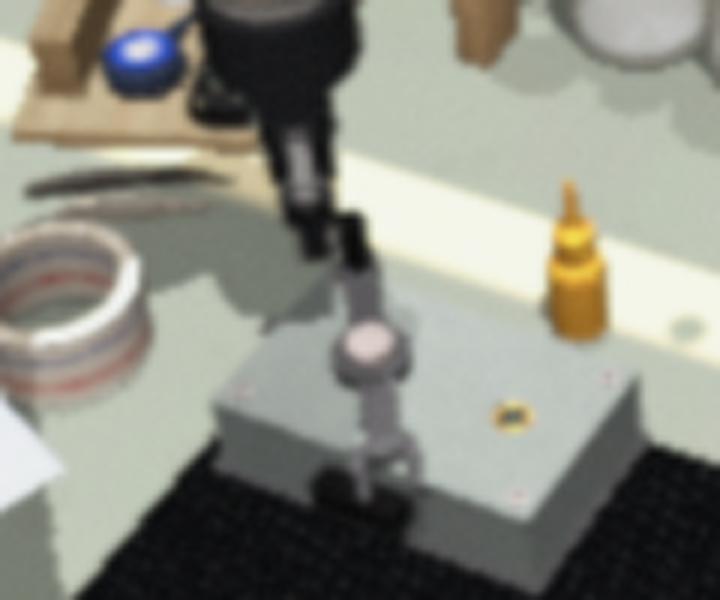

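Still moving under spring force only; push on a little further.

Emit:
{"api": "servo_tool", "payload": {"commands": [{"tx": -0.2,"ty": 0,"tz": 0,"ax": 0,"ay": 0,"az": 0.02,"grip": -1},{"tx": -0.4,"ty": 0,"tz": 0,"ax": 0,"ay": 0,"az": 0.04,"grip": -1},{"tx": -0.5,"ty": 0,"tz": 0,"ax": 0,"ay": 0,"az": 0.04,"grip": -1},{"tx": -0.5,"ty": 0,"tz": 0,"ax": 0,"ay": 0,"az": 0.04,"grip": -1}]}}

```text
time_s: 20.0
tcp_pos: [0.5422, 0.2199, 0.0708]
tool_rot: [-0.004, 0.452, 0.892, 0.006]
wrist_force: [-4.6, 6.9, 2.4]
width: 0.0001
```

```bash
python3 lev.py 18
```

```text
t cm [ 0.17 -0.2   0.09] r [ 0.007 -0.012 -0.038] F [-4.6  6.9  2.4] T [ 1.49  1.18 -0.  ] pos [0.5422 0.2199 0.0708] yaw 36.2 q [-0.62  0.66  0.23  2.04 -0.34  0.48  0.5 ] w 0.0001 t 20.0
F along push -8.931847317985563
0.85 [0.5368 0.222  0.07  ] [ 0.48 -0.31  0.09]
0.9 [0.5396 0.2201 0.07  ] [ 0.17 -0.19  0.09]
0.95 [0.5423 0.2181 0.07  ] [-0.16 -0.09  0.08]
1 [0.5449 0.2159 0.07  ] [-0.49 -0.01  0.08]
```

View pics/z18.png

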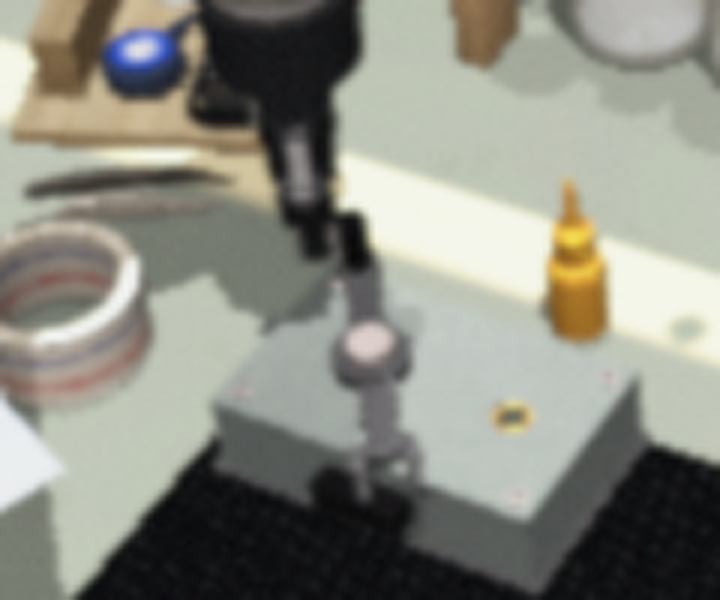

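Emit:
{"api": "servo_tool", "payload": {"commands": [{"tx": -0.3,"ty": 0,"tz": 0,"ax": 0,"ay": 0,"az": 0,"grip": -1},{"tx": -0.7,"ty": 0,"tz": 0,"ax": 0,"ay": 0,"az": 0,"grip": -1},{"tx": -0.7,"ty": 0,"tz": 0,"ax": 0,"ay": 0,"az": 0,"grip": -1}]}}

```text
time_s: 20.3
tcp_pos: [0.5421, 0.2198, 0.0709]
tool_rot: [-0.009, 0.449, 0.893, 0.006]
wrist_force: [-8.6, 10.2, 5.8]
width: 0.0004
```

```bash
python3 lev.py 19
python3 - <<'E'
from h import *
ax=np.array([.5005,.1648])
s=status.get_state(); M=q2m(s['tool_rot'])
for th in (.9,.7,.5,.3,.15,0):
    post=ax+.065*np.array([np.sin(th),np.cos(th)]); d=np.array([np.cos(th),-np.sin(th)])
    p=np.r_[post-19/1000*d,.071]; print(th,(M.T@(p-s['tcp_pos'])*100).round(2))
for p in ([.465,.23,.071],[.44,.23,.071],[.44,.23,.2]): print((M.T@(np.array(p)-s['tcp_pos'])*100).round(2))
E
```

```text
t cm [ 0.17 -0.19  0.09] r [ 0.004 -0.021 -0.031] F [-8.6 10.2  5.8] T [1.96 1.65 0.01] pos [0.5421 0.2198 0.0709] yaw 36.6 q [-0.61  0.66  0.22  2.04 -0.34  0.49  0.51] w 0.0004 t 20.3
F along push -11.136069266777266
0.85 [0.5368 0.222  0.07  ] [ 0.49 -0.3   0.1 ]
0.9 [0.5396 0.2201 0.07  ] [ 0.17 -0.18  0.09]
0.95 [0.5423 0.2181 0.07  ] [-0.16 -0.09  0.08]
1 [0.5449 0.2159 0.07  ] [-0.48 -0.01  0.08]
0.9 [ 0.17 -0.18 -0.01]
0.7 [ 1.41 -0.73  0.01]
0.5 [ 2.51 -1.51  0.03]
0.3 [ 3.44 -2.5   0.05]
0.15 [ 3.99 -3.34  0.06]
0 [ 4.42 -4.27  0.06]
[ 5.42 -5.58  0.08]
[ 6.91 -7.58  0.1 ]
[  7.18  -7.53 -12.8 ]
```

Emit:
{"api": "servo_tool", "payload": {"commands": [{"tx": 0.4,"ty": -0.25,"tz": 0,"ax": 0,"ay": 0,"az": -0.04,"grip": -1},{"tx": 0.9,"ty": -0.5,"tz": 0,"ax": 0,"ay": 0,"az": -0.12,"grip": -1},{"tx": 1.4,"ty": -0.73,"tz": 0,"ax": 0,"ay": 0,"az": -0.2,"grip": -1},{"tx": 2.0,"ty": -1.1,"tz": 0,"ax": 0,"ay": 0,"az": -0.3,"grip": -1},{"tx": 2.5,"ty": -1.5,"tz": 0,"ax": 0,"ay": 0,"az": -0.4,"grip": -1},{"tx": 3.0,"ty": -2.0,"tz": 0,"ax": 0,"ay": 0,"az": -0.5,"grip": -1},{"tx": 3.5,"ty": -2.5,"tz": 0,"ax": 0,"ay": 0,"az": -0.6,"grip": -1},{"tx": 4.0,"ty": -3.3,"tz": 0,"ax": 0,"ay": 0,"az": -0.7,"grip": -1},{"tx": 4.4,"ty": -4.2,"tz": 0,"ax": 0,"ay": 0,"az": -0.8,"grip": -1},{"tx": 5.0,"ty": -5,"tz": 0,"ax": 0,"ay": 0,"az": -0.9,"grip": -1},{"tx": 5.6,"ty": -5.8,"tz": 0,"ax": 0,"ay": 0,"az": -0.93,"grip": -1},{"tx": 6.2,"ty": -6.6,"tz": 0,"ax": 0,"ay": 0,"az": -0.93,"grip": -1},{"tx": 6.3,"ty": -6.8,"tz": 0,"ax": 0,"ay": 0,"az": -0.93,"grip": -1},{"tx": 6.3,"ty": -6.8,"tz": 0,"ax": 0,"ay": 0,"az": -0.93,"grip": -1}]}}

```text
time_s: 21.52
tcp_pos: [0.4494, 0.2295, 0.072]
tool_rot: [-0.005, 0.001, 1.0, 0.009]
wrist_force: [-0.6, -0.2, -0.6]
width: 0.0002
```

```bash
python3 lev.py 20 | head -2; python3 -c "
from h import *
go([.445,.23,.2],89)"
```

```text
t cm [-9.03 -0.93  0.1 ] r [ 0.013 -0.017  0.899] F [-0.6 -0.2 -0.6] T [-0.02 -0.04 -0.02] pos [0.4494 0.2295 0.072 ] yaw 89.9 q [-0.54  0.58 -0.02  2.21 -0.03  0.35  1.05] w 0.0002 t 21.52
F along push 0.3049225310485768
t cm [  0.63   0.26 -12.78] r [ 0.019 -0.008  0.016] F [ 0.3 -0.   0.7] T [-0.02 -0.06  0.04] pos [0.4503 0.2298 0.0721] yaw 89.9 q [-0.54  0.58 -0.02  2.21 -0.03  0.35  1.05] w 0.0001 t 21.57
```

View pics/z20.png

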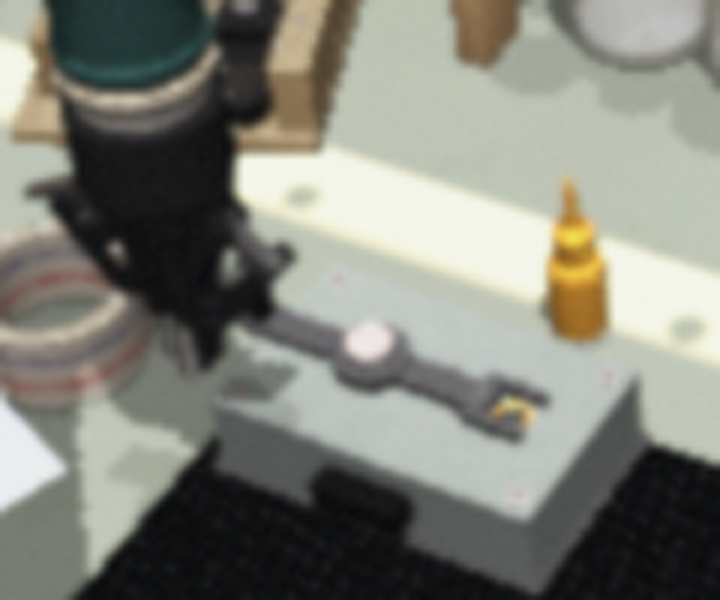

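Lever is home: the fork lies over the bore at (512,410) of the crop. Retreat upwards.

Emit:
{"api": "servo_tool", "payload": {"commands": [{"tx": 0.6,"ty": 0,"tz": -2,"ax": 0,"ay": 0,"az": 0,"grip": -1},{"tx": 0.6,"ty": 0,"tz": -4.5,"ax": 0,"ay": 0,"az": 0,"grip": -1},{"tx": 0.6,"ty": 0,"tz": -7.5,"ax": 0,"ay": 0,"az": 0,"grip": -1},{"tx": 0.6,"ty": 0,"tz": -10,"ax": 0,"ay": 0,"az": 0,"grip": -1},{"tx": 0.6,"ty": 0,"tz": -13,"ax": 0,"ay": 0,"az": 0,"grip": -1},{"tx": 0.6,"ty": 0,"tz": -13,"ax": 0,"ay": 0,"az": 0,"grip": -1},{"tx": 0.6,"ty": 0,"tz": -13,"ax": 0,"ay": 0,"az": 0,"grip": -1},{"tx": 0.6,"ty": 0,"tz": -13,"ax": 0,"ay": 0,"az": 0,"grip": -1}]}}

```text
time_s: 22.23
tcp_pos: [0.4455, 0.2272, 0.2019]
tool_rot: [-0.004, 0.001, 1.0, 0.01]
wrist_force: [0.5, -0.5, -0.5]
width: -0.0001
```

Run:
```python
from h import *
c=snap('scene','scene21'); a=cv2.imread('pics/scene21.png')
cv2.imwrite('pics/z21.png',cv2.resize(a[130:345,140:410],None,fx=2.9,fy=2.75,interpolation=cv2.INTER_CUBIC))
s=status.get_state(); print(s['tcp_pos'],s['wrist_force'],s['time_s'])
d=load('scene0'); D=np.abs(c['color'].astype(int)-d['color']).sum(2)
for n,(r0,r1,c0,c1) in dict(bottle=(174,205,238,254),tin=(198,222,336,364),tape=(180,215,143,178),spool=(312,342,378,405),post=(185,200,188,197)).items(): print(n,D[r0:r1,c0:c1].mean().round(1),D[r0:r1,c0:c1].max())
```

```text
[0.44499642 0.22697868 0.2012388 ] [ 0.17024341  0.37181454 -0.25719947] 22.2833
bottle 4.0 56
tin 3.9 13
tape 110.5 229
spool 3.8 13
post 7.9 85
```

View pics/z21.png

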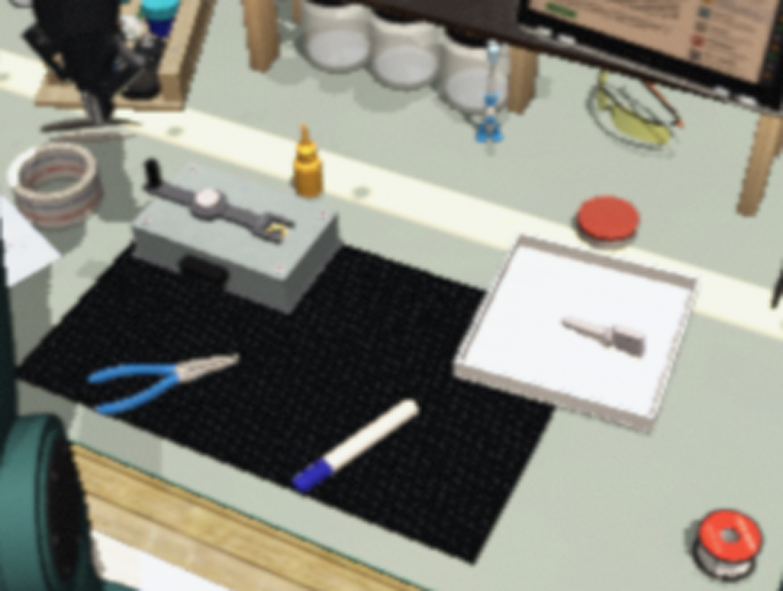

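```bash
python3 -c "
from h import *
print(workorder.finish_job())"
```

```text
the job is handed in; nothing more can be done
None
```

The job is handed in: the pin is out and lying in the tray, and the lever swung to its stop and sprang back home. It took about 22 s of the 69 s allowed.

- **Pin:** I twisted it about 33° each way with a light pull, and it rose about 13 mm and bound. After the same twisting again it drew straight out. I set it tilted with its foot on the tray floor (6.6 N contact) and let it go. It lay wholly inside the tray in the last picture.
- **Lever:** I pushed the post with shut fingers until it stopped moving while the push force rose from about 6 N (the spring) to 11 N, so I took that as the stop. The measured push point was about 0.94 rad against the nominal 0.9, within the calibration error. I then backed off along the arc, and the pictures show the fork over the bore again.
- **Last checks:** The arm stood clear at 0.2 m with about zero wrist force. The tin and spool were unchanged between the first and last pictures, and the bottle showed only a small local difference (mean 4, peak 56). The tape roll failed this check, with a large difference. I put that down to the arm's shadow, because by eye it is within 2 pixels of where it was.
- **One refused call:** The first move call was rejected for incomplete rows and nothing moved; I sent it again with all fields.

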